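# Draw a drilled strip out of the drill jig

## Task

The flat aluminium strip in the drill jig has been drilled and is to be unloaded. Swing the gate at the mouth of the jig's channel out of the way, press on the strip's bare top face with the fingertips and draw it back by friction until its end stands well out of the mouth, then take it by that end and lay it flat in the empty grey tray. Its face is finished: never bear down on it with more than 35 N, do not drop it, and leave the things lying around where they are.

Things in the scene. Friction and masses are not known exactly. Their poses are not given: they have to be found in the camera images.
- jig: Drill jig, fixed: dark steel base 196 x 150 x 22 mm with a channel along its x axis. Origin: middle of the underside, below the channel; x runs from the open mouth (robot's side) to the closed far end, y left, z up. Channel floor 25 mm up, from x = -100 mm (mouth) to the end stop at +75; guide rails at y = -26 (only from x = -70 on) and +26, tops 34 mm up
- jig_bridge (a point): Middle of the top of the aluminium bridge (with two drill bushings) that spans the channel over the strip's far half, 52 mm above the bench; it covers jig x = +8 to +68 mm, 116 mm wide, underside 40 mm, bushing tops 58 mm above the bench
- jig_plunger (a point): Tip of the brass spring plunger in the left rail (jig x = -40 mm), which pushes the strip sideways against the right rail with about 5.5 N, so that the strip resists sliding; friction there about 0.23, on the oiled channel floor about 0.12. Pressed with about 20 N the strip follows the fingers with some slip; under about 12 N they only slide over it
- bed: Ground steel wear plate that is the channel's floor, part of the jig, 175 x 52 x 3 mm, its top 25 mm above the bench; origin in the jig's axes at z = 22 mm; it bears the strip and whatever presses on it
- strip: The drilled flat aluminium strip, 150 x 50 x 8 mm, 0.2 kg, lying loose in the channel, its top 33 mm above the bench, 1 mm below the rail tops, its far half with two 10 mm holes under the bridge. Origin: centre of its underside; x along its length away from the mouth, z up
- strip_near (a point): Middle of the upper edge of the strip's end at the mouth (75 mm from the strip's centre, on its top face)
- jig_mouth (a point): Middle of the front edge of the channel floor, where the channel ends at the front of the base (25 mm above the bench)
- gate_knob (a point): Middle of the top of the gate's round black upright knob, 70 mm above the bench; the knob is 16 mm thick and 36 mm tall and stands on the gate bar's free end
- gate (a joint): Angle of the swing gate, rad: a steel bar 16 mm wide, 26 to 34 mm above the bench, across the channel mouth. It turns on a pin at jig x = -92, y = -56 mm; its knob is 62 mm from the pin. 0: straight across (knob towards jig +y), barring the way; grows as the knob swings towards the robot and round to the right, to the stop at 2.8. Stays where left; takes about 1 N at the knob
- tray: Empty grey parts tray, fixed, 250 x 160 x 22 mm outside, walls and floor 4 mm, long side along its x axis. Origin: centre of the underside
- caliper: Bystander: steel vernier caliper, 168 mm long, 10 mm high, lying on the bench
- pencil: Bystander: orange carpenter's pencil, 149 mm long, on the bench
- tape_measure: Bystander: yellow tape measure, 82 x 71 x 32 mm
- driver_green: Bystander: screwdriver with a green handle, 153 mm long, lying on the bench
- tub_white: Bystander: white plastic tub, 72 mm wide, 88 mm tall
Things that resemble listed ones, but are neither listed nor needed, are in the scene too. What is shaped like the strip but turquoise is not meant.

How it is judged:
On the way, in this order (a step that is already met when the one before it is completed fails the run):
1. the gate is swung clear of the channel mouth (more than 1.7 rad) (value of joint gate above 1.7 rad), for 0.2 s.
2. the strip, still lying flat in the channel, is drawn back until its end stands at least 25 mm out of the mouth (x of strip_near in the frame of jig below -0.125 m and z of strip in the frame of jig between 0.022 and 0.029 m and angle between strip's own z axis and vertical below 0.05 rad), for 0.1 s.
At the end, for the whole second after the job is handed in: The strip lies flat on the floor of the tray (tilt under 0.06 rad, wholly inside the walls), released and at rest (x of strip in the frame of tray between -0.05 and 0.05 m and y of strip in the frame of tray between -0.06 and 0.06 m and z of strip in the frame of tray below 0.009 m and angle between strip's own z axis and vertical below 0.06 rad and linear speed of strip below 0.02 m/s); the robot touches nothing.
It fails at once if the strip is pressed down on the channel floor with more than 35 N (contact force between strip and bed above 35 N).
It fails at once if the strip is dropped (falls free faster than 0.5 m/s) (linear speed of strip above 0.5 m/s and contact force between strip and the fingers below 0.2 N).
It fails at once if a bystander is shifted by more than 20 mm (distance of any of caliper, pencil, tape_measure, driver_green, tub_white from where it was at the start of the episode above 0.02 m).
It also fails if it takes over 67 s, if anything falls off the work surface, if the arm or the gripper's body presses on something with over 40 N, if the wrist force passes 120 N, or if a joint passes its speed limit or range.

## Robot

A 6-joint arm with a two-finger parallel gripper is mounted at the origin on a cart in front of the work surface, level with it; the furniture and walls round the work are solid. World frame = base frame: x ahead of the robot, y to its left, z up, the work surface at z = 0. Lengths are in m, angles in rad, forces in N, time in s.
With the tool pointing down it reaches from about 0.35 to 0.775 m from the base axis. Payload 7.3 kg.
Tool frame: the origin (TCP) lies midway between the tips of the shut fingers; the grasp point (between the pads) lies 19 mm behind it (robot.grip_depth is the z of the grasp point in the tool frame, in m); z points along the fingers, y is the line along which they close (so a half turn about z gives the same grasp; the last joint's range is limited). The gripper opens to 92 mm and grips with 3 to 60 N. Pads are 19 mm wide; open, the fingers measure 130 mm over their backs; the gripper's body (75 mm by 190 mm) begins 47 mm behind the grasp point.
Start: joints at [-1.375, 0.342, 1.524, -0, 1.275, -0.146], TCP at [0.176, -0.495, 0.189] pointing down, gripper open.
Joint ranges: [-2.53, 2.53], [-0.77, 2.02], [0.04, 2.7], [-1, 4.14], [0.28, 2.66], [-3.11, 3.11]. Speed limits (rad/s): [2.57, 2.57, 3.14, 3.14, 3.14, 3.14].

## Interface

Orientations are given as [roll, pitch, yaw] about the fixed x, y, z axes, in that order (R = Rz(yaw) Ry(pitch) Rx(roll)).
In Python, from cell import robot, viewer gives the robot as it stands.
- The arm moves only by the tool step_arm, never from a script. Its argument "increments" is a list of rows, each an object with "delta_pos": the shift along the tool's x, y, z in cm, a list of three; "dr": the turn, a rotation vector about the tool's x, y, z in degrees, a list of three; "fingers": the closure, from -1 (fully open) to 1 (shut), so that 0 is half open. In form: [{"delta_pos": [tx, ty, tz], "dr": [wx, wy, wz], "fingers": fingers}, ...]. A call has exactly 5 rows; each row is the pose to reach, as a shift and turn from the pose commanded when the call began, along the tool's axes at that moment; what a row does not reach only later rows make up. A row lasts 1/8 s, in which the tool goes at most 62.5 mm and 10.7 degrees, less where a joint would pass 70% of its speed; a pose out of reach is approached as far as the arm can. A call with a gripper value outside its range is refused whole. The fingers move at their own pace and stop on an object; "newtons" is the grip in N (left out, the last holds). Time passes only in rows, so rows that repeat a pose let the fingers close, or fill a call up. It gives the time, the measured TCP pose, the force, the opening and the grip force at its end, in the units of the state.
- robot.observe(): the state, without advancing time (a new reading comes with each control period).
- viewer.read_camera(name): name is "scene" or "top"; returns the picture (400x640x3 uint8, red, green, blue); there is no depth.
- viewer.camera_params(name): a dict with "K" (3x3 intrinsics, pixels), "k1" (the pictures are not rectified: a ray, as slopes to the right and down, at radius r is drawn at 1 + k1 r^2 times it, then the intrinsics apply), "T" (4x4, takes a point from camera to world coordinates). Camera axes: x right, y down, z forward; pixel columns grow to the right and rows downward; lengths in m; the calibration is good to about 2 mm. A picture is of the moment at which its call begins. camera_params takes no time and is no camera call.
- robot.hand_in(): hands the job in; it is judged then, once.
The state is a dict: "time": time; "qpos": joint angles; "qvel": joint speeds; "joint_efforts": joint torques, N m; "tool_pos": TCP position; "tool_rot": TCP orientation; "contact_force": force on the tool from outside, world axes, zero at the start; "torque": the same for the moment, N m; "opening": finger opening in m; "grip_force": force on a finger pad.
Only numpy, scipy, OpenCV 4.12 (cv2) and the standard library are available. Lean on these libraries where they do the work, as an engineer would, in place of code of your own. Each camera call takes 0.05 s, during which the arm holds its last target. There are 200 camera calls.

## Working session

There is one attempt and no reset: what is moved stays moved. The work goes in short steps, Python scripts to look and compute and a tool call to move; the robot and the scene stay as the last step left them, time stands still between calls to the robot, and variables do not carry over. Pictures are saved under pics/ and viewed, at most 10 in all, crops included, and the job is handed in when it is done.

Besides the shell and the picture viewer there is one more tool, called after ">>>" as name([rows], argument=value, ...), one row to a line, values as JSON. step_arm: Moves the arm, as the interface text tells. Its arguments: {"type":"object","properties":{"increments":{"type":"array"},"newtons":{"type":"number"}},"required":["increments"]}

```bash
mkdir -p pics; cat > h.py <<'E'
import numpy as np, cv2
from cell import robot, viewer
def cam(n):
    return viewer.camera_params(n)
def ray(n,u,v):
    p=cam(n);K=np.array(p["K"]);T=np.array(p["T"])
    d=np.array([(u-K[0,2])/K[0,0],(v-K[1,2])/K[1,1]]);s=d.copy()
    for _ in range(30): s=d/(1+p["k1"]*(s@s))
    return T[:3,3],T[:3,:3]@np.array([s[0],s[1],1])
def onz(n,u,v,z):
    o,d=ray(n,u,v); return o+d*(z-o[2])/d[2]
def proj(n,P):
    p=cam(n);K=np.array(p["K"]);T=np.array(p["T"])
    c=T[:3,:3].T@(np.array(P)-T[:3,3]);s=c[:2]/c[2];s=s*(1+p["k1"]*(s@s))
    return np.array([K[0,0]*s[0]+K[0,2],K[1,1]*s[1]+K[1,2]])
def save(n,f):
    im=np.array(viewer.read_camera(n))[:,:,::-1]; cv2.imwrite("pics/"+f,im); return im
E
python3 - <<'E'
from h import *
save("scene","s0.png");save("top","t0.png")
for n in("scene","top"):print(n,cam(n))
print(robot.observe())
E
```

```text
scene {'K': array([[389.43995799,   0.        , 320.25489427],
       [  0.        , 389.43995799, 196.41898127],
       [  0.        ,   0.        ,   1.        ]]), 'k1': -0.012059138154308409, 'T': array([[-0.71006106, -0.39700706,  0.58154853, -0.09443597],
       [-0.70392912,  0.38000895, -0.60006415,  0.70109846],
       [ 0.01723606, -0.83545113, -0.54929439,  0.67109484],
       [ 0.        ,  0.        ,  0.        ,  1.        ]])}
top {'K': array([[519.46839146,   0.        , 326.69207555],
       [  0.        , 519.46839146, 204.51118882],
       [  0.        ,   0.        ,   1.        ]]), 'k1': 0.05520262311035387, 'T': array([[-0.3415234 , -0.73144192,  0.59021562, -0.38400368],
       [-0.93977326,  0.25659633, -0.22579757,  0.37056464],
       [ 0.01371065, -0.63178401, -0.77502321,  1.32148878],
       [ 0.        ,  0.        ,  0.        ,  1.        ]])}
{'time': 0.1, 'qpos': array([-1.37499479e+00,  3.42635409e-01,  1.52489436e+00, -3.15700638e-05,
        1.27538261e+00, -1.46026407e-01]), 'qvel': array([ 0.00155301, -0.00216875, -0.00163003, -0.00104762, -0.00100125,
        0.00144903]), 'joint_efforts': array([ 2.54863247e-03, -4.32007456e+01, -2.44692492e+01,  7.21649034e-02,
        5.26520493e-02, -3.55008660e-05]), 'tool_pos': array([ 0.17590492, -0.49423331,  0.18833311]), 'tool_rot': array([-3.14028258e+00, -1.62160908e-04,  3.41837049e-01]), 'contact_force': array([-0.65132733, -0.56117171,  0.28893121]), 'torque': array([-0.04577101,  0.01364002, -0.05309943]), 'grip_force': 0.0, 'opening': 0.09198376664610089}
```

View pics/t0.png

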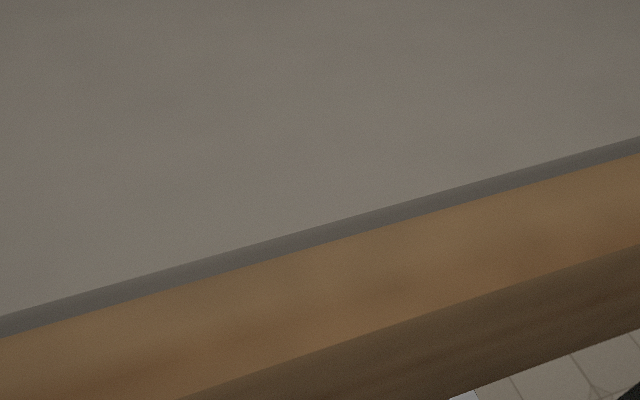

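View pics/s0.png

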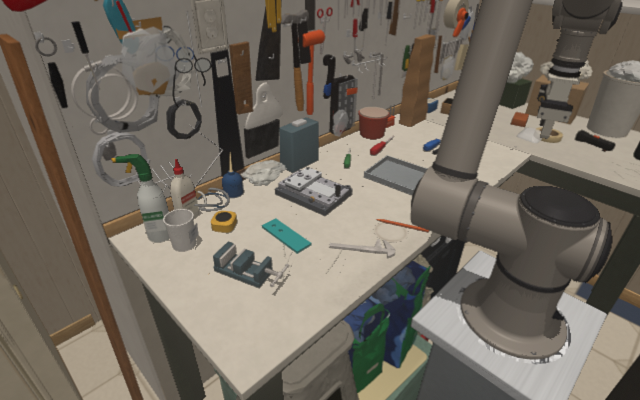

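The scene picture shows the jig at about (315,188), its bridge at (295,180), and the grey tray at (400,175), partly behind the arm. The turquoise decoy is at (287,235). The caliper is at (362,248), the pencil at (403,224), the tape measure at (224,221) and the tub at (180,230). The top camera is blocked by something like a shelf, so I'll work from the scene camera and enlarge the jig.

```bash
python3 - <<'E'
from h import *
im=cv2.imread("pics/s0.png")[160:220,265:365]
cv2.imwrite("pics/c0.png",cv2.resize(im,None,fx=8,fy=8,interpolation=cv2.INTER_CUBIC))
im=cv2.imread("pics/s0.png")[145:265,320:440]
cv2.imwrite("pics/c1.png",cv2.resize(im,None,fx=5,fy=5,interpolation=cv2.INTER_CUBIC))
E
```

```text
(no output)
```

View pics/c0.png

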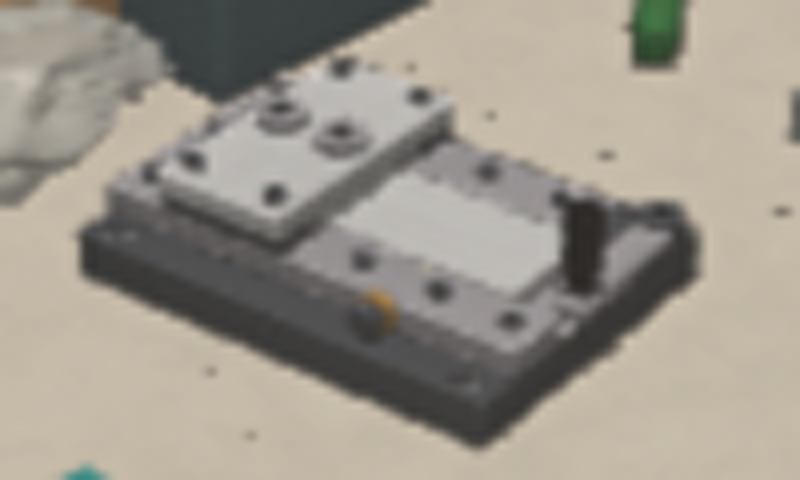

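View pics/c1.png

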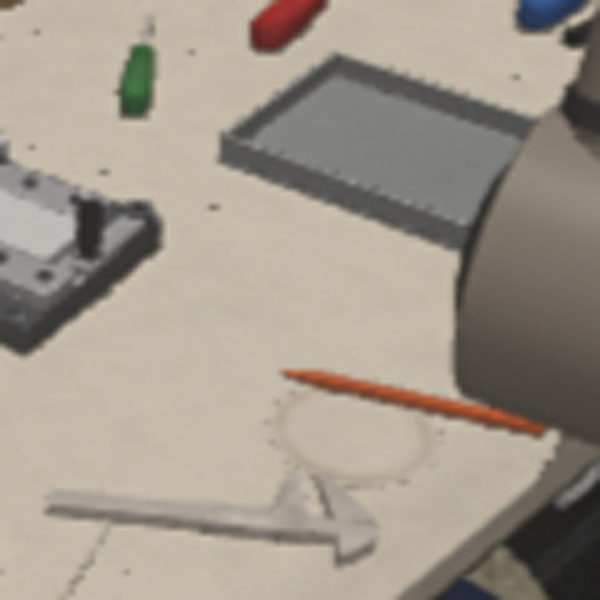

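In the crop the base's top corners are at (80,235), (480,410) and (695,235), with the black knob's top near (585,198). The bare strip lies between the bridge and the knob. In the second crop the tray rim shows corners at (220,137) and (338,55), and its right part is hidden by the arm.

```bash
cat >> h.py <<'E'
def fit2(L,W): # local xy -> world xy
    L=np.array(L,float);W=np.array(W,float);l=L-L.mean(0);w=W-W.mean(0)
    a=np.arctan2((l[:,0]*w[:,1]-l[:,1]*w[:,0]).sum(),(l*w).sum());R=np.array([[np.cos(a),-np.sin(a)],[np.sin(a),np.cos(a)]])
    t=W.mean(0)-R@L.mean(0);return a,t,np.round((L@R.T+t-W)*1000,1)
E
python3 - <<'E'
from h import *
c=lambda x,y,z,f,ox,oy:onz("scene",(x+.5)/f-.5+ox,(y+.5)/f-.5+oy,z)[:2]
j=lambda x,y,z:c(x,y,z,8,265,160)
t=lambda x,y,z:c(x,y,z,5,320,145)
L=[(.098,.075),(-.098,.075),(-.098,-.075)]*2+[(.068,.058),(.008,.058),(.008,-.058),(.068,-.058)]
W=[j(80,235,.022),j(480,410,.022),j(695,238,.022),j(82,270,0),j(478,449,0),j(697,268,0),j(160,172,.052),j(275,230,.052),j(457,100,.052),j(345,60,.052)]
a,tt,r=fit2(L,W);print(a,tt,r)
R=np.array([[np.cos(a),-np.sin(a)],[np.sin(a),np.cos(a)]])
kn=j(585,198,.070);print("knob",kn,"expected",R@[-.092,.006]+tt,"jigframe",R.T@(kn-tt))
print("strip end right",R.T@(j(520,295,.033)-tt), R.T@(j(575,250,.033)-tt))
A=t(220,137,.022);B=t(338,55,.022);C=t(530,125,.022);D=t(460,240,.022);E=t(462,250,0);F=t(222,158,0)
print("tray",A,B,C,D,"bot",F,E,np.linalg.norm(B-A),np.degrees(np.arctan2(*(B-A)[::-1])),np.degrees(np.arctan2(*(C-B)[::-1])),np.degrees(np.arctan2(*(D-A)[::-1])))
for n,p in dict(pencilL=(283,373),pencilR=(545,430),calL=(47,505),calR=(360,540),grn=(135,100)).items():print(n,t(*p,0.006))
E
```

```text
0.15487125314484937 [ 0.64002419 -0.02405547] [[ 4.2  0.4]
 [ 0.4 -1.6]
 [ 1.  -6. ]
 [-2.9  6. ]
 [-4.2  2.8]
 [-5.7  5. ]
 [ 1.   0.7]
 [ 3.  -5. ]
 [-0.8 -0.9]
 [ 3.9 -1.4]]
knob [ 0.55215891 -0.03899854] expected [ 0.54819978 -0.03231855] jigframe [-0.08911866 -0.00121075]
strip end right [-0.07600709  0.02003714] [-0.07488475 -0.01843785]
tray [ 0.59717374 -0.21981388] [ 0.61457248 -0.37569814] [ 0.46086013 -0.38755094] [ 0.41171954 -0.22835287] bot [ 0.60117988 -0.22953657] [ 0.42130644 -0.25074202] 0.15685221452591783 -83.63139387267933 -175.59063265116444 -177.3637553840119
pencilL [ 0.41499978 -0.05697494]
pencilR [ 0.28113596 -0.11987784]
calL [0.42941444 0.12397317]
calR [0.29866362 0.0285074 ]
grn [ 0.68998157 -0.23965428]
```

```bash
cat >> h.py <<'E'
from scipy.spatial.transform import Rotation as Ro
def rows(targets): # list of (x,y,z,yaw) -> cm, deg in tool axes
    s=robot.observe();p=s["tool_pos"];R0=Ro.from_euler("xyz",s["tool_rot"])
    for x,y,z,yaw in targets:
        d=R0.inv().apply(np.array([x,y,z])-p)*100
        w=(R0.inv()*Ro.from_euler("xyz",[np.pi,0,yaw])).as_rotvec(degrees=True)
        print(np.round(d,2),np.round(w,1))
J=np.array([.640,-.0255]);A=.155
def jw(x,y,J=J,a=A): return J+np.array([np.cos(a)*x-np.sin(a)*y,np.sin(a)*x+np.cos(a)*y])
E
python3 -c "
from h import *
rows([(*jw(-.092,.004),.15,1.726)]);print(jw(-.092,.004))"
```

```text
[ 50.47 -30.7    3.88] [ -0.1  -0.1 -79.3]
[ 0.54848542 -0.03575092]
```

>>> step_arm([
  {"delta_pos":[5,-3.1,0],"dr":[0,0,-8],"fingers":0},
  {"delta_pos":[10.1,-6.1,0],"dr":[0,0,-16],"fingers":0},
  {"delta_pos":[15.1,-9.2,0],"dr":[0,0,-24],"fingers":0},
  {"delta_pos":[20.2,-12.3,0],"dr":[0,0,-32],"fingers":0},
  {"delta_pos":[25.2,-15.4,0],"dr":[0,0,-40],"fingers":0},
], newtons=10)

```text
time: 0.72
tool_pos: [0.3626, -0.2634, 0.1888]
tool_rot: [-3.142, -0.0, 1.044]
contact_force: [0.9, -0.5, -0.2]
opening: 0.0479
grip_force: 0.0
```

```bash
python3 -c "
from h import *
save('scene','s1.png');save('top','t1.png')
s=robot.observe();print(s['time'],s['tool_pos'],s['tool_rot'])
rows([(*jw(-.092,.004),.15,1.726)])"
```

```text
0.825 [ 0.36411545 -0.26066524  0.18878825] [-3.14111510e+00 -1.78385477e-03  1.04890461e+00]
[28.68  4.77  3.93] [  0.   -0.1 -38.8]
```

View pics/s1.png

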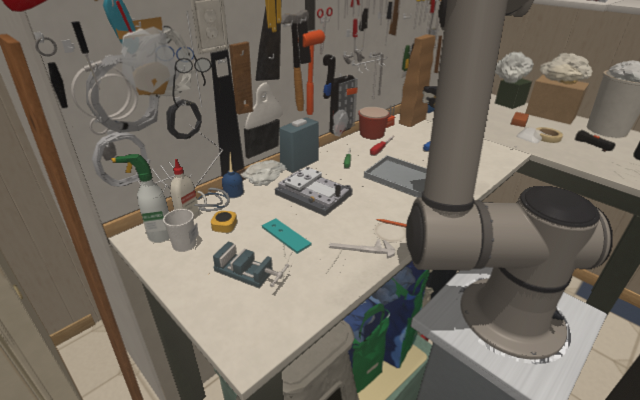

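The jig and gate are untouched, and the arm still hides the tray's right end. Moving on to above the knob.

>>> step_arm([
  {"delta_pos":[5.7,1,0.8],"dr":[0,0,-8],"fingers":0},
  {"delta_pos":[11.5,1.9,1.6],"dr":[0,0,-16],"fingers":0},
  {"delta_pos":[17.2,2.9,2.4],"dr":[0,0,-24],"fingers":0},
  {"delta_pos":[23,3.8,3.1],"dr":[0,0,-31],"fingers":0},
  {"delta_pos":[28.7,4.8,3.9],"dr":[0,0,-39],"fingers":0},
])

```text
time: 1.45
tool_pos: [0.5494, -0.0412, 0.1494]
tool_rot: [-3.141, 0.0, 1.724]
contact_force: [1.0, 0.2, 0.4]
opening: 0.0459
grip_force: 0.0
```

```bash
python3 -c "
from h import *
im=save('scene','s2.png')[120:220,280:400]
cv2.imwrite('pics/c2.png',cv2.resize(im,None,fx=6,fy=6,interpolation=cv2.INTER_CUBIC))
s=robot.observe();print(s['time'],s['tool_pos'],s['tool_rot'],proj('scene',s['tool_pos']))
rows([(*jw(-.092,.004),.046,1.726)])"
```

```text
1.5 [ 0.55244332 -0.03584737  0.14813072] [ 3.13999127e+00 -2.77675607e-03  1.73245996e+00] [338.01170816 161.21855181]
[ 0.04 -0.41 10.21] [ 0.1 -0.2  0.4]
```

View pics/c2.png

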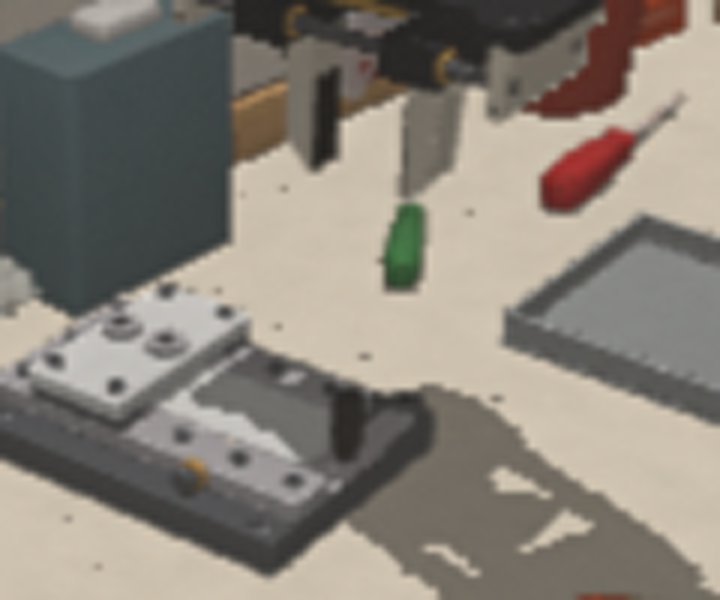

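The fingertips appear at crop (362,180), but the reported TCP should project to (348,247), about 11 px off. The camera may not stand where its calibration says, so I'll check it against the robot itself before descending.

```bash
python3 -c "
from h import *
p=cam('scene');print(p['T'][:3],p['K'],p['k1'])
s=robot.observe();print(s['time'],s['tool_pos'],s['tool_rot'],s['qpos'])
R=Ro.from_euler('xyz',s['tool_rot']);t=s['tool_pos']
for o in((0,.023,0),(0,-.023,0),(0,.042,0),(0,-.042,0),(.0375,.095,-.066),(.0375,-.095,-.066),(-.0375,.095,-.066),(-.0375,-.095,-.066)):
  u=proj('scene',t+R.apply(o));print(o,u,(u-[280,120])*6)
print('base',proj('scene',[0,0,0]),proj('scene',[0,0,.2]),proj('scene',[0,0,.4]))
im=save('scene','s3.png');im2=cv2.imread('pics/s1.png');print('diff static',np.abs(im[180:260,100:280].astype(int)-im2[180:260,100:280]).mean())
"
```

```text
[[-0.71006106 -0.39700706  0.58154853 -0.09443597]
 [-0.70392912  0.38000895 -0.60006415  0.70109846]
 [ 0.01723606 -0.83545113 -0.54929439  0.67109484]] [[389.43995799   0.         320.25489427]
 [  0.         389.43995799 196.41898127]
 [  0.           0.           1.        ]] -0.012059138154308409
1.5 [ 0.55244332 -0.03584737  0.14813072] [ 3.13999127e+00 -2.77675607e-03  1.73245996e+00] [-0.20529975  0.4282453   1.50886344  0.00339208  1.20398732 -0.3681769 ]
(0, 0.023, 0) [331.30807814 158.90110153] [307.84846885 233.40660915]
(0, -0.023, 0) [344.84933357 163.58266527] [389.09600141 261.49599162]
(0, 0.042, 0) [325.86869876 157.02094684] [275.21219257 222.12568102]
(0, -0.042, 0) [350.60162709 165.57179117] [423.60976251 273.43074699]
(0.0375, 0.095, -0.066) [303.32612146 135.53508819] [139.95672879  93.21052916]
(0.0375, -0.095, -0.066) [362.10373418 154.60926995] [492.62240509 207.65561968]
(-0.0375, 0.095, -0.066) [318.9503932 127.1132936] [233.7023592   42.67976161]
(-0.0375, -0.095, -0.066) [376.17954731 144.52906065] [577.07728383 147.17436392]
base [510.87141107 314.37734521] [541.19219675 243.77070103] [581.77805    148.41123276]
diff static 3.7109027777777777
```

View pics/s3.png

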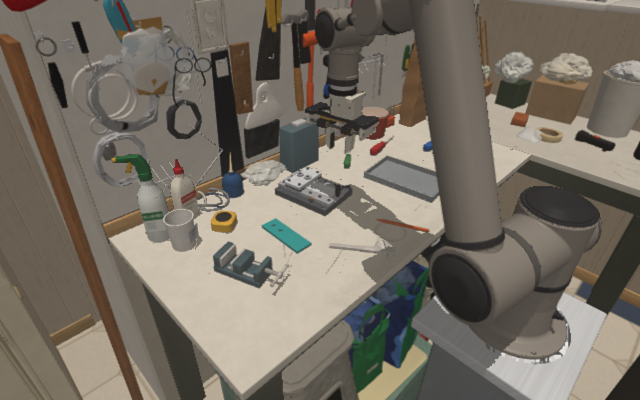

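>>> step_arm([
  {"delta_pos":[0,-0.2,1.5],"dr":[0,0,0],"fingers":0},
  {"delta_pos":[0,-0.2,3],"dr":[0,0,0],"fingers":0},
  {"delta_pos":[0,-0.4,4.5],"dr":[0,0,0],"fingers":0},
  {"delta_pos":[0,-0.4,6],"dr":[0,0,0],"fingers":0},
  {"delta_pos":[0,-0.4,6.3],"dr":[0,0,0],"fingers":0},
])

```text
time: 2.17
tool_pos: [0.5437, -0.0429, 0.0856]
tool_rot: [-3.139, -0.001, 1.72]
contact_force: [0.5, -0.7, -0.0]
opening: 0.0457
grip_force: 0.0
```

```bash
python3 -c "
from h import *
im=save('scene','s4.png')[120:220,260:380]
cv2.imwrite('pics/c4.png',cv2.resize(im,None,fx=6,fy=6,interpolation=cv2.INTER_CUBIC))
s=robot.observe();R=Ro.from_euler('xyz',s['tool_rot']);t=s['tool_pos'];print(s['time'],t,s['contact_force'])
for o in((0,.023,0),(0,-.023,0),(0,0,0)):
  u=proj('scene',t+R.apply(o));print(o,u,(u-[260,120])*6)
# PnP of jig alone, compare up axis
f=lambda x,y:((x+.5)/8-.5+265,(y+.5)/8-.5+160)
L=np.array([(.098,.075,.022),(-.098,.075,.022),(-.098,-.075,.022),(.098,.075,0),(-.098,.075,0),(-.098,-.075,0),(.068,.058,.052),(.008,.058,.052),(.008,-.058,.052),(.068,-.058,.052),(-.092,.006,.07)])
U=np.array([f(*a) for a in[(80,235),(480,410),(695,238),(82,270),(478,449),(697,268),(160,172),(275,230),(457,100),(345,60),(585,203)]])
p=cam('scene');ok,rv,tv=cv2.solvePnP(L,U,np.array(p['K']),np.array([p['k1'],0,0,0]))
T=np.array(p['T']);Rw=T[:3,:3]@cv2.Rodrigues(rv)[0];print('jig up in world',Rw[:,2],'x axis',Rw[:,0],'pos',T[:3,:3]@tv[:,0]+T[:3,3])
"
```

```text
2.225 [ 0.54404144 -0.04281574  0.08597106] [-1.03603633  0.07649496 -0.35204022]
(0, 0.023, 0) [334.35988682 177.78725053] [446.15932092 346.72350317]
(0, -0.023, 0) [347.45201565 182.73743788] [524.71209388 376.42462727]
(0, 0, 0) [340.84179216 180.23799205] [485.05075294 361.4279523 ]
jig up in world [-0.00198498  0.00854125  0.99996155] x axis [9.88352509e-01 1.52180417e-01 6.62074858e-04] pos [ 0.65321955 -0.03754204 -0.0113821 ]
```

View pics/c4.png

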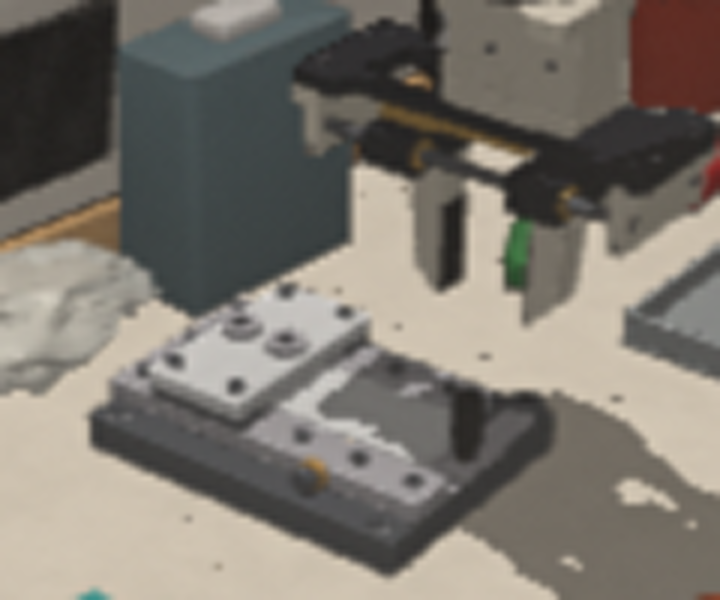

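The fingers sit at crop (455,288) and (525,322), against a predicted middle of (485,361), so they are again about 9 px higher than predicted. The jig's own PnP agrees with the camera's orientation. To settle whether the tool or the camera is biased, I'll touch the shut fingertips to bare bench between the jig and tray, which gives a tip at z = 0 to compare.

```bash
python3 -c "
from h import *
rows([(.48,-.13,.086,1.726),(.48,-.13,.02,1.726)])"
```

```text
[-7.67 -7.63  0.01] [-0.1 -0.  -0.4]
[-7.67 -7.62  6.6 ] [-0.1 -0.  -0.4]
```

>>> step_arm([
  {"delta_pos":[-3,-3,-0.5],"dr":[0,0,0],"fingers":0.5},
  {"delta_pos":[-7,-7,-0.5],"dr":[0,0,0],"fingers":1},
  {"delta_pos":[-7.7,-7.6,2],"dr":[0,0,0],"fingers":1},
  {"delta_pos":[-7.7,-7.6,5],"dr":[0,0,0],"fingers":1},
  {"delta_pos":[-7.7,-7.6,7],"dr":[0,0,0],"fingers":1},
])

```text
time: 2.85
tool_pos: [0.4809, -0.1305, 0.0165]
tool_rot: [3.141, 0.0, 1.72]
contact_force: [0.3, -0.7, 0.5]
opening: 0.0019
grip_force: 0.0
```

>>> step_arm([
  {"delta_pos":[0,0,0.4],"dr":[0,0,0],"fingers":1},
  {"delta_pos":[0,0,0.8],"dr":[0,0,0],"fingers":1},
  {"delta_pos":[0,0,1.2],"dr":[0,0,0],"fingers":1},
  {"delta_pos":[0,0,1.4],"dr":[0,0,0],"fingers":1},
  {"delta_pos":[0,0,1.6],"dr":[0,0,0],"fingers":1},
])

```text
time: 3.48
tool_pos: [0.4811, -0.13, 0.0011]
tool_rot: [3.141, 0.0, 1.721]
contact_force: [-0.4, -0.5, -0.5]
opening: 0.0005
grip_force: 0.0
```

>>> step_arm([
  {"delta_pos":[0,0,0.1],"dr":[0,0,0],"fingers":1},
  {"delta_pos":[0,0,0.2],"dr":[0,0,0],"fingers":1},
  {"delta_pos":[0,0,0.3],"dr":[0,0,0],"fingers":1},
  {"delta_pos":[0,0,0.3],"dr":[0,0,0],"fingers":1},
  {"delta_pos":[0,0,0.3],"dr":[0,0,0],"fingers":1},
])

```text
time: 4.1
tool_pos: [0.4809, -0.13, -0.0021]
tool_rot: [3.142, 0.0, 1.721]
contact_force: [-0.6, -0.9, -0.2]
opening: 0.0006
grip_force: 0.0
```

```bash
python3 -c "
from h import *
im=save('scene','s5.png')[110:230,290:450]
cv2.imwrite('pics/c5.png',cv2.resize(im,None,fx=5,fy=5,interpolation=cv2.INTER_CUBIC))
s=robot.observe();t=s['tool_pos'];print(s['time'],t,s['contact_force'])
u=proj('scene',t);print(u,(u-[290,110])*5)"
```

```text
4.15 [ 0.48090296 -0.13000507 -0.0020659 ] [ 3.30645115e-01 -1.00650205e-01 -1.31917434e-04]
[373.62489235 202.29371152] [418.12446174 461.46855759]
```

View pics/c5.png

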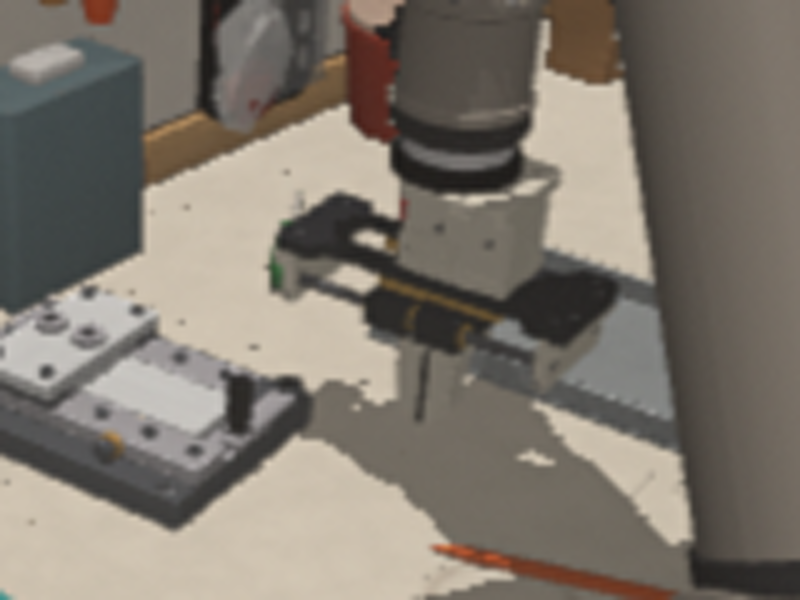

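The tips show at crop (420,418), against (418,461) predicted at z = -2 mm, and there is no contact yet. So the reported tool height seems biased. I'll keep descending gently until contact.

>>> step_arm([
  {"delta_pos":[0,0,0.3],"dr":[0,0,0],"fingers":1},
  {"delta_pos":[0,0,0.6],"dr":[0,0,0],"fingers":1},
  {"delta_pos":[0,0,0.9],"dr":[0,0,0],"fingers":1},
  {"delta_pos":[0,0,1.1],"dr":[0,0,0],"fingers":1},
  {"delta_pos":[0,0,1.3],"dr":[0,0,0],"fingers":1},
])

```text
time: 4.78
tool_pos: [0.4809, -0.1299, -0.0153]
tool_rot: [-3.142, 0.0, 1.721]
contact_force: [0.2, 0.2, -0.1]
opening: 0.0005
grip_force: 0.0
```

>>> step_arm([
  {"delta_pos":[0,0,0.2],"dr":[0,0,0],"fingers":1},
  {"delta_pos":[0,0,0.4],"dr":[0,0,0],"fingers":1},
  {"delta_pos":[0,0,0.5],"dr":[0,0,0],"fingers":1},
  {"delta_pos":[0,0,0.6],"dr":[0,0,0],"fingers":1},
  {"delta_pos":[0,0,0.6],"dr":[0,0,0],"fingers":1},
])

```text
time: 5.4
tool_pos: [0.4808, -0.13, -0.0211]
tool_rot: [-3.141, 0.0, 1.721]
contact_force: [-0.3, 0.4, -0.0]
opening: 0.0005
grip_force: 0.0
```

>>> step_arm([
  {"delta_pos":[0,0,0.1],"dr":[0,0,0],"fingers":1},
  {"delta_pos":[0,0,0.2],"dr":[0,0,0],"fingers":1},
  {"delta_pos":[0,0,0.3],"dr":[0,0,0],"fingers":1},
  {"delta_pos":[0,0,0.4],"dr":[0,0,0],"fingers":1},
  {"delta_pos":[0,0,0.4],"dr":[0,0,0],"fingers":1},
])

```text
time: 6.02
tool_pos: [0.4808, -0.13, -0.0252]
tool_rot: [-3.141, -0.0, 1.721]
contact_force: [-0.9, -0.3, -0.9]
opening: 0.0004
grip_force: 0.0
```

```bash
python3 -c "
from h import *
a=cv2.imread('pics/s5.png').astype(int);b=save('scene','s6.png').astype(int)
# finger columns: dark gap/bottom of fingers; print gray column profiles
for u in (372,373,374,375,378):print(u,b[185:208,u].mean(1).round().astype(int),'|',a[185:208,u].mean(1).round().astype(int))"
```

```text
372 [ 87 110 111 109 105 105 104 101 100  98  98  96  93  81  80  85 104 106
 106 106 105 105 105] | [111 111 110 110 105 105 104 101  99 104 108 107 106 107 107 107 107 106
 106 106 106 106 105]
373 [ 64 102 100  93  81  79  78  69  66  59  62  63  64  63  72  80 105 106
 106 106 106 106 106] | [ 98  98  96  94  82  80  77  68  64  90 107 109 107 107 108 107 106 106
 106 106 106 107 106]
374 [ 49  76  76  64  63  70  72  75  76  76  84  94  95  97 108 109 108 106
 105 106 106 106 106] | [ 58  63  65  64  63  71  72  75  78  96 108 108 107 107 107 107 107 106
 107 107 106 106 106]
375 [ 44  63  94  95  97 108 109 110 109 110 109 110 111 110 111 110 107 106
 106 107 106 106 107] | [ 76  85  94  95  98 108 109 109 110 110 109 108 107 107 107 106 106 106
 106 107 107 107 107]
378 [ 41  42  65 109 110 110 109 113 110 109 108 106 118 109 107 107 107 106
 105 104 107 107 107] | [111 110 110 111 112 110 108 110 109 107 108 108 107 107 107 107 108 107
 105 106 106 107 107]
```

>>> step_arm([
  {"delta_pos":[0,0,0.1],"dr":[0,0,0],"fingers":1},
  {"delta_pos":[0,0,0.2],"dr":[0,0,0],"fingers":1},
  {"delta_pos":[0,0,0.3],"dr":[0,0,0],"fingers":1},
  {"delta_pos":[0,0,0.4],"dr":[0,0,0],"fingers":1},
  {"delta_pos":[0,0,0.4],"dr":[0,0,0],"fingers":1},
])

```text
time: 6.7
tool_pos: [0.4808, -0.1299, -0.0292]
tool_rot: [-3.141, -0.0, 1.721]
contact_force: [0.5, 0.1, 0.2]
opening: 0.0002
grip_force: 0.0
```

```bash
python3 -c "
from h import *
b=save('scene','s7.png').astype(int);s=robot.observe();print(s['tool_pos'],s['contact_force'])
for u in (372,373):print(u,b[195:208,u].mean(1).round().astype(int))
print(proj('scene',[.4808,-.13,0]))"
```

```text
[ 0.48088206 -0.12998483 -0.02913513] [-1.34738259 -0.24655382 -0.62336878]
372 [ 99  95  93  82  80  78  75 101 106 106 105 105 105]
373 [ 62  64  64  63  70  72  78  96 105 107 106 106 106]
[373.71212634 201.7542972 ]
```

>>> step_arm([
  {"delta_pos":[0,0,0.1],"dr":[0,0,0],"fingers":1},
  {"delta_pos":[0,0,0.15],"dr":[0,0,0],"fingers":1},
  {"delta_pos":[0,0,0.2],"dr":[0,0,0],"fingers":1},
  {"delta_pos":[0,0,0.2],"dr":[0,0,0],"fingers":1},
  {"delta_pos":[0,0,0.2],"dr":[0,0,0],"fingers":1},
])

```text
time: 7.38
tool_pos: [0.4809, -0.13, -0.0311]
tool_rot: [3.142, 0.0, 1.721]
contact_force: [0.3, -0.3, 0.0]
opening: 0.0002
grip_force: 0.0
```

>>> step_arm([
  {"delta_pos":[0,0,0.1],"dr":[0,0,0],"fingers":1},
  {"delta_pos":[0,0,0.2],"dr":[0,0,0],"fingers":1},
  {"delta_pos":[0,0,0.2],"dr":[0,0,0],"fingers":1},
  {"delta_pos":[0,0,0.3],"dr":[0,0,0],"fingers":1},
  {"delta_pos":[0,0,0.3],"dr":[0,0,0],"fingers":1},
])

```text
time: 8.0
tool_pos: [0.4808, -0.1299, -0.0342]
tool_rot: [-3.141, -0.0, 1.721]
contact_force: [0.3, 0.0, 0.3]
opening: 0.0002
grip_force: 0.0
```

```bash
python3 -c "
from h import *
b=save('scene','s8.png').astype(int);s=robot.observe();print(s['tool_pos'],s['contact_force'])
for u in (372,373):print(u,b[195:208,u].mean(1).round().astype(int))"
```

```text
[ 0.48086365 -0.12995556 -0.03412624] [-0.80339043  0.46344851 -0.66580316]
372 [ 97  96  93  82  80  78  69  71  90 105 106 105 106]
373 [ 62  64  63  63  71  72  75  78  95 106 106 106 106]
```

>>> step_arm([
  {"delta_pos":[0,0,0.1],"dr":[0,0,0],"fingers":1},
  {"delta_pos":[0,0,0.2],"dr":[0,0,0],"fingers":1},
  {"delta_pos":[0,0,0.3],"dr":[0,0,0],"fingers":1},
  {"delta_pos":[0,0,0.4],"dr":[0,0,0],"fingers":1},
  {"delta_pos":[0,0,0.4],"dr":[0,0,0],"fingers":1},
])

```text
time: 8.68
tool_pos: [0.4809, -0.13, -0.0376]
tool_rot: [3.142, 0.0, 1.721]
contact_force: [-2.1, 1.2, 7.2]
opening: 0.0004
grip_force: 3.4
```

```bash
python3 -c "
from h import *
b=save('scene','s9.png').astype(int);s=robot.observe();print(s['tool_pos'],s['contact_force'])
for u in (370,371,372,373):print(u,b[195:212,u].mean(1).round().astype(int))"
```

```text
[ 0.48090773 -0.12999488 -0.03752472] [-1.64728394  1.04596177  6.49208936]
370 [111 110 110 111 111 112 110 108 106 106 106 106 104 104 123 172 193]
371 [110 110 109 106 104 104 101 100  97 106 106 105 105 104 105 128 189]
372 [ 99  96  93  82  80  78  69  66  68 105 106 105 104 105 105 118 172]
373 [ 62  64  63  64  70  72  75  76  81 106 105 106 106 106 105 105 123]
```

Contact comes at reported z ≈ -0.037 with about 7 N, and the tip's pixel matches z = 0 at the reported xy. So the camera and xy are good, and the reported tool z reads 37 mm low (z_real = z_rep + 0.037). I'll use that, with force as the guard, and go back to the knob.

```bash
cat >> h.py <<'E'
ZB=.037
def rr(ts): rows([(x,y,z-ZB,yaw) for x,y,z,yaw in ts])
E
python3 -c "
from h import *
k=jw(-.092,.005);print(k)
rr([(.4808,-.13,.095,1.726),(*k,.095,1.726),(*k,.046,1.726)])"
```

```text
[ 0.54833104 -0.03476291]
[-0.   -0.01 -9.55] [ 0.   0.  -0.3]
[ 8.41  8.09 -9.55] [ 0.   0.  -0.3]
[ 8.41  8.09 -4.65] [ 0.   0.  -0.3]
```

>>> step_arm([
  {"delta_pos":[0,0,-5],"dr":[0,0,0],"fingers":0},
  {"delta_pos":[0,0,-9.6],"dr":[0,0,0],"fingers":0},
  {"delta_pos":[4.2,4,-9.6],"dr":[0,0,0],"fingers":0},
  {"delta_pos":[8.4,8.1,-9.6],"dr":[0,0,0],"fingers":0},
  {"delta_pos":[8.4,8.1,-9.6],"dr":[0,0,0],"fingers":0},
])

```text
time: 9.35
tool_pos: [0.5501, -0.0318, 0.0579]
tool_rot: [3.14, 0.0, 1.725]
contact_force: [0.4, -0.4, 0.5]
opening: 0.0441
grip_force: 0.0
```

>>> step_arm([
  {"delta_pos":[0,0,1],"dr":[0,0,0],"fingers":0},
  {"delta_pos":[0,0,2],"dr":[0,0,0],"fingers":0},
  {"delta_pos":[0,0,3.2],"dr":[0,0,0],"fingers":0},
  {"delta_pos":[0,0,4.4],"dr":[0,0,0],"fingers":0},
  {"delta_pos":[0,0,4.7],"dr":[0,0,0],"fingers":0},
])

```text
time: 9.98
tool_pos: [0.5476, -0.035, 0.0097]
tool_rot: [-3.14, -0.001, 1.72]
contact_force: [-0.6, 0.2, -1.1]
opening: 0.0457
grip_force: 0.0
```

```bash
python3 -c "
from h import *
im=save('scene','s10.png')[140:220,280:380]
cv2.imwrite('pics/c10.png',cv2.resize(im,None,fx=8,fy=7,interpolation=cv2.INTER_CUBIC))
s=robot.observe();print(s['tool_pos'],s['tool_rot'],s['contact_force'])"
```

```text
[ 0.54784663 -0.03497236  0.00985013] [-3.14005139e+00 -4.79136587e-04  1.72018148e+00] [-0.31900062 -0.00567114 -0.67450999]
```

View pics/c10.png

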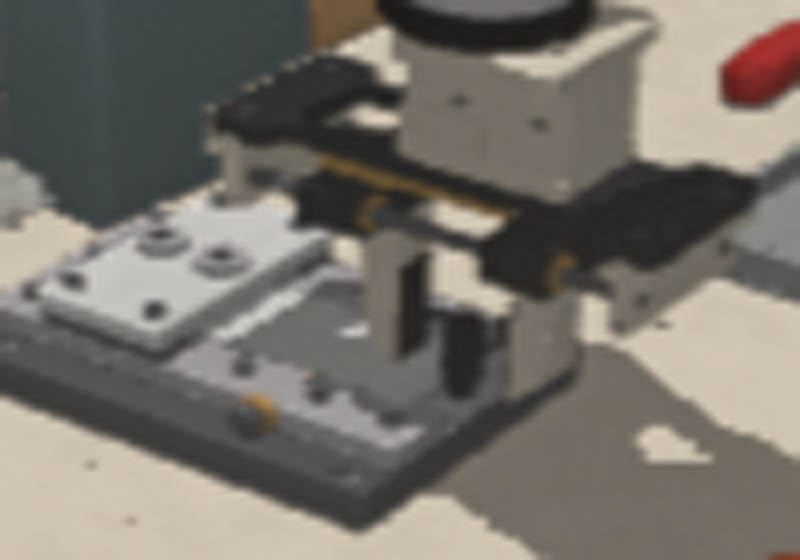

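The knob at crop (465,350) stands between the fingers, whose inner faces are at x ≈ 430 and 510. The tool is set to swing the gate.

```bash
python3 -c "
from h import *
s=robot.observe();p=s['tool_pos'][:2]
P=jw(-.092,-.056);y0=1.726
T=[]
for d in range(10,160,10):
  th=np.radians(min(d,148));q=jw(-.092-.061*np.sin(th),-.056+.061*np.cos(th));T.append((*q,.046,y0+th))
rr(T[:5])
# later calls relative to nominal start pose at previous end
for i in (5,10):
  R0=Ro.from_euler('xyz',[np.pi,0,T[i-1][3]])
  for t in T[i:i+5]:
    print(np.round(R0.inv().apply(np.array(t[:3])-T[i-1][:3])*100,2), round(-np.degrees(t[3]-T[i-1][3]),1))"
```

```text
[-0.09 -1.01  0.09] [ -0.1  -0.  -10.3]
[-0.37 -2.03  0.09] [ -0.1  -0.  -20.3]
[-0.82 -2.99  0.09] [ -0.1  -0.1 -30.3]
[-1.44 -3.86  0.09] [ -0.1  -0.1 -40.3]
[-2.19 -4.61  0.09] [ -0.1  -0.1 -50.3]
[-0.09 -1.06 -0.  ] -10.0
[-0.37 -2.09 -0.  ] -20.0
[-0.82 -3.05 -0.  ] -30.0
[-1.43 -3.92 -0.  ] -40.0
[-2.18 -4.67 -0.  ] -50.0
[-0.09 -1.06 -0.  ] -10.0
[-0.37 -2.09 -0.  ] -20.0
[-0.82 -3.05 -0.  ] -30.0
[-1.43 -3.92 -0.  ] -40.0
[-2.02 -4.53 -0.  ] -48.0
```

>>> step_arm([
  {"delta_pos":[-0.1,-1,0],"dr":[0,0,-10],"fingers":0.35},
  {"delta_pos":[-0.4,-2,0],"dr":[0,0,-20],"fingers":0.35},
  {"delta_pos":[-0.8,-3,0],"dr":[0,0,-30],"fingers":0.35},
  {"delta_pos":[-1.4,-3.9,0],"dr":[0,0,-40],"fingers":0.35},
  {"delta_pos":[-2.2,-4.6,0],"dr":[0,0,-50],"fingers":0.35},
])

```text
time: 10.65
tool_pos: [0.5065, -0.0635, 0.0114]
tool_rot: [3.141, 0.001, 2.599]
contact_force: [1.5, 0.6, 1.2]
opening: 0.0303
grip_force: 0.6
```

>>> step_arm([
  {"delta_pos":[-0.1,-1.1,0],"dr":[0,0,-10],"fingers":0.35},
  {"delta_pos":[-0.4,-2.1,0],"dr":[0,0,-20],"fingers":0.35},
  {"delta_pos":[-0.8,-3.1,0],"dr":[0,0,-30],"fingers":0.35},
  {"delta_pos":[-1.4,-3.9,0],"dr":[0,0,-40],"fingers":0.35},
  {"delta_pos":[-2.2,-4.7,0],"dr":[0,0,-50],"fingers":0.35},
])

```text
time: 11.28
tool_pos: [0.5004, -0.1151, 0.0113]
tool_rot: [3.141, 0.0, -2.811]
contact_force: [0.4, 1.3, 0.3]
opening: 0.0298
grip_force: 0.6
```

>>> step_arm([
  {"delta_pos":[-0.1,-1.1,0],"dr":[0,0,-10],"fingers":0.35},
  {"delta_pos":[-0.4,-2.1,0],"dr":[0,0,-20],"fingers":0.35},
  {"delta_pos":[-0.8,-3.1,0],"dr":[0,0,-30],"fingers":0.35},
  {"delta_pos":[-1.4,-3.9,0],"dr":[0,0,-40],"fingers":0.35},
  {"delta_pos":[-2,-4.5,0],"dr":[0,0,-48],"fingers":0.35},
])

```text
time: 11.9
tool_pos: [0.5358, -0.1464, 0.0109]
tool_rot: [-3.142, -0.015, -1.989]
contact_force: [-0.1, -2.0, -0.5]
opening: 0.03
grip_force: 0.8
```

```bash
python3 -c "
from h import *
s=robot.observe();print(s['tool_pos'],s['tool_rot'],s['contact_force'],s['qpos'])
q=s['tool_pos'][:2]-jw(-.092,-.056);print('theta tool',np.arctan2(q[1],q[0])-A-np.pi/2, np.linalg.norm(q))"
```

```text
[ 0.5357534  -0.14644705  0.01088018] [-3.14155261 -0.01521697 -1.98940838] [-0.13273123 -1.95210927 -0.53449181] [-0.39498871  0.59762393  1.6524052  -0.01954744  0.89197633 -3.10569289]
theta tool -3.7008210593564432 0.055922436336614915
```

```bash
python3 -c "
from h import *
k=jw(-.012,0);print(k)
rr([(.5358,-.1464,.10,-1.989),(*k,.10,-2.986)])"
```

```text
[ 0.62814386 -0.02735256]
[ 0.07 -0.   -5.21] [-0.  -0.9 -0. ]
[-14.56  -3.6   -5.43] [-0.4 -0.8 57.1]
```

>>> step_arm([
  {"delta_pos":[0,0,-2.5],"dr":[0,0,0],"fingers":0.35},
  {"delta_pos":[0,0,-5],"dr":[0,0,0],"fingers":0.35},
  {"delta_pos":[0,0,-5.5],"dr":[0,0,10],"fingers":0.35},
  {"delta_pos":[0,0,-5.5],"dr":[0,0,20],"fingers":1},
  {"delta_pos":[0,0,-5.5],"dr":[0,0,30],"fingers":1},
])

```text
time: 12.52
tool_pos: [0.5366, -0.145, 0.0663]
tool_rot: [-3.133, -0.012, -2.519]
contact_force: [-0.2, -0.4, -0.2]
opening: 0.0142
grip_force: 0.0
```

```bash
python3 -c "
from h import *
k=jw(-.012,0);print(k);s=robot.observe();print(s['tool_pos'],s['tool_rot'],s['qpos'][5])
rr([(*k,.10,-2.986)])
im=save('scene','s11.png')
for th in (0,1.2,1.6,2,2.3,2.4,2.5,2.6):
  q=jw(-.092-.062*np.sin(th),-.056+.062*np.cos(th))
  v=[]
  for z in (.068,.06,.05,.04):
    u=proj('scene',[*q,z]).round().astype(int);v.append(int(im[u[1],u[0]].mean()))
  print(th,u,v)"
```

```text
[ 0.62814386 -0.02735256]
[ 0.53663058 -0.14499139  0.06629253] [-3.13275452 -0.01151379 -2.51945103] -2.5764577558747517
[-14.3    4.23   0.13] [-0.7 -0.5 26.7]
0 [337 194] [157, 118, 109, 152]
1.2 [361 195] [99, 99, 108, 105]
1.6 [366 192] [40, 76, 108, 107]
2 [368 188] [60, 69, 92, 98]
2.3 [368 185] [46, 40, 42, 64]
2.4 [367 184] [39, 40, 41, 40]
2.5 [367 183] [39, 39, 40, 40]
2.6 [366 182] [59, 38, 40, 39]
```

The gate now stands at about 2.45 rad (dark knob pixels at (367,183)). Moving over the strip.

>>> step_arm([
  {"delta_pos":[-4,1.2,0],"dr":[0,0,9],"fingers":1},
  {"delta_pos":[-9,2.6,0],"dr":[-0.7,-0.5,18],"fingers":1},
  {"delta_pos":[-14.3,4.2,0.1],"dr":[-0.7,-0.5,26.7],"fingers":1},
  {"delta_pos":[-14.3,4.2,2.5],"dr":[-0.7,-0.5,26.7],"fingers":1},
  {"delta_pos":[-14.3,4.2,4],"dr":[-0.7,-0.5,26.7],"fingers":1},
])

```text
time: 13.2
tool_pos: [0.6268, -0.0268, 0.0225]
tool_rot: [3.14, -0.003, -2.976]
contact_force: [0.4, -1.0, 0.2]
opening: 0.0006
grip_force: 0.0
```

```bash
python3 -c "
from h import *
save('scene','s12.png')
k=jw(-.012,0);s=robot.observe();print(s['tool_pos'],s['tool_rot'],s['contact_force'])
rr([(*k,.036,-2.986)])"
```

```text
[ 0.62540199 -0.02724834  0.02059843] [ 3.13896498 -0.00586275 -2.97776466] [-0.96054194  0.03677777 -1.26896943]
[-0.28 -0.06  2.16] [ 0.1 -0.3  0.5]
```

>>> step_arm([
  {"delta_pos":[-0.2,0,0.6],"dr":[0,-0.3,0.5],"fingers":1},
  {"delta_pos":[-0.2,0,1.1],"dr":[0,-0.3,0.5],"fingers":1},
  {"delta_pos":[-0.2,0,1.4],"dr":[0,-0.3,0.5],"fingers":1},
  {"delta_pos":[-0.2,0,1.6],"dr":[0,-0.3,0.5],"fingers":1},
  {"delta_pos":[-0.2,0,1.7],"dr":[0,-0.3,0.5],"fingers":1},
])

```text
time: 13.88
tool_pos: [0.6292, -0.0271, 0.0067]
tool_rot: [3.14, 0.004, -2.988]
contact_force: [-0.4, -0.6, -0.1]
opening: 0.0003
grip_force: 0.0
```

>>> step_arm([
  {"delta_pos":[0,0,0.1],"dr":[0,0,0],"fingers":1},
  {"delta_pos":[0,0,0.2],"dr":[0,0,0],"fingers":1},
  {"delta_pos":[0,0,0.3],"dr":[0,0,0],"fingers":1},
  {"delta_pos":[0,0,0.4],"dr":[0,0,0],"fingers":1},
  {"delta_pos":[0,0,0.5],"dr":[0,0,0],"fingers":1},
])

```text
time: 14.5
tool_pos: [0.6291, -0.0271, 0.0016]
tool_rot: [3.14, 0.004, -2.988]
contact_force: [0.5, -0.3, -0.1]
opening: 0.0003
grip_force: 0.0
```

>>> step_arm([
  {"delta_pos":[0,0,0.1],"dr":[0,0,0],"fingers":1},
  {"delta_pos":[0,0,0.2],"dr":[0,0,0],"fingers":1},
  {"delta_pos":[0,0,0.3],"dr":[0,0,0],"fingers":1},
  {"delta_pos":[0,0,0.4],"dr":[0,0,0],"fingers":1},
  {"delta_pos":[0,0,0.45],"dr":[0,0,0],"fingers":1},
])

```text
time: 15.12
tool_pos: [0.6291, -0.0271, -0.0029]
tool_rot: [3.14, 0.003, -2.989]
contact_force: [-0.2, 1.0, -0.6]
opening: 0.0005
grip_force: 0.0
```

>>> step_arm([
  {"delta_pos":[0,0,0.05],"dr":[0,0,0],"fingers":1},
  {"delta_pos":[0,0,0.1],"dr":[0,0,0],"fingers":1},
  {"delta_pos":[0,0,0.1],"dr":[0,0,0],"fingers":1},
  {"delta_pos":[0,0,0.15],"dr":[0,0,0],"fingers":1},
  {"delta_pos":[0,0,0.15],"dr":[0,0,0],"fingers":1},
])

```text
time: 15.75
tool_pos: [0.6291, -0.0271, -0.0044]
tool_rot: [3.14, 0.003, -2.989]
contact_force: [-1.0, -0.3, -0.4]
opening: 0.0008
grip_force: 0.0
```

>>> step_arm([
  {"delta_pos":[0,0,0.04],"dr":[0,0,0],"fingers":1},
  {"delta_pos":[0,0,0.08],"dr":[0,0,0],"fingers":1},
  {"delta_pos":[0,0,0.12],"dr":[0,0,0],"fingers":1},
  {"delta_pos":[0,0,0.16],"dr":[0,0,0],"fingers":1},
  {"delta_pos":[0,0,0.18],"dr":[0,0,0],"fingers":1},
])

```text
time: 16.38
tool_pos: [0.6293, -0.0271, -0.0045]
tool_rot: [3.141, 0.004, -2.988]
contact_force: [-4.8, 0.7, 13.3]
opening: 0.0004
grip_force: 6.2
```

```bash
python3 -c "
from h import *
b=save('scene','s13.png').astype(int);s=robot.observe();t=s['tool_pos'];print(t,s['contact_force'])
R=Ro.from_euler('xyz',s['tool_rot'])
for zb in (.037,.042,.047):
  q=t+[0,0,zb];print(zb,proj('scene',q),[proj('scene',q+R.apply([a,c,0])).round(1) for a in(-.0095,.0095) for c in(-.019,.019)])
a=cv2.imread('pics/s1.png').astype(int)
d=np.abs(a-b).sum(2)[160:200,295:335]
for r in range(0,40,1):print(160+r,''.join('#' if v>90 else '+' if v>40 else '.' for v in d[r]))"
```

```text
[ 0.62926221 -0.02707912 -0.00452783] [-5.25186452  0.7238863  11.61961504]
0.037 [316.29424223 186.59478467] [array([317.5, 183.1]), array([310.2, 188.2]), array([322.4, 185. ]), array([315.1, 190.2])]
0.042 [316.31306257 185.22338084] [array([317.5, 181.7]), array([310.2, 186.8]), array([322.4, 183.7]), array([315.1, 188.8])]
0.047 [316.33196992 183.84572583] [array([317.5, 180.4]), array([310.2, 185.4]), array([322.4, 182.3]), array([315.1, 187.4])]
160 ....+#.+++++...++++++##############+.+##
161 ..+#..+++++++++++++#####################
162 +...++++.+++++.+++######################
163 ++++++++#+++.++########################.
164 +.+++...+++.+##########################.
165 ...........+##########################+.
166 ++.......+############################+.
167 .+.....+##############################+.
168 ++..+#######+########################...
169 ++++###############################+....
170 .+################################......
171 ++####################+#########........
172 ######################+########.........
173 ###.##+######################+..........
174 ###+.+#+#
[... 456 characters left out ...]
+#######################+
185 ...++###+.....#########################.
186 ...####.....+##########################.
187 ...+#+.....+#########################..+
188 ..........+#########################....
189 .........+########################.....+
190 .......++...####################.......+
191 ..............+################........+
192 .....++..........+############.........+
193 ........##.........+#########...........
194 +++......++#+.....+############.........
195 ++++++.....+++..+######.++#######......+
196 ++++++++.......+#####.....########.....+
197 +++++++++++....++###......########+.....
198 .++++++++++++.+#+++.........#########+##
199 ....++++++++++.++...........#####+######
```

Contact is at z_rep = -0.0045 with about 13 N, which matches the 37 mm bias (strip top 33 mm). I'll press to about 20 N and draw back a short way.

>>> step_arm([
  {"delta_pos":[0,0,0.05],"dr":[0,0,0],"fingers":1},
  {"delta_pos":[0,0,0.09],"dr":[0,0,0],"fingers":1},
  {"delta_pos":[0.3,0,0.09],"dr":[0,0,0],"fingers":1},
  {"delta_pos":[0.6,0,0.09],"dr":[0,0,0],"fingers":1},
  {"delta_pos":[1,0,0.09],"dr":[0,0,0],"fingers":1},
])

```text
time: 17.05
tool_pos: [0.6239, -0.0286, -0.0045]
tool_rot: [-3.141, 0.014, -2.989]
contact_force: [7.6, 1.2, 6.7]
opening: 0.0003
grip_force: 3.4
```

>>> step_arm([
  {"delta_pos":[0.3,0,0.03],"dr":[0,0,0],"fingers":1},
  {"delta_pos":[0.6,0,0.06],"dr":[0,0,0],"fingers":1},
  {"delta_pos":[0.9,0,0.09],"dr":[0,0,0],"fingers":1},
  {"delta_pos":[1.2,0,0.09],"dr":[0,0,0],"fingers":1},
  {"delta_pos":[1.5,0,0.09],"dr":[0,0,0],"fingers":1},
])

```text
time: 17.68
tool_pos: [0.6109, -0.0312, -0.0045]
tool_rot: [-3.139, 0.018, -2.989]
contact_force: [10.2, 2.3, 9.4]
opening: 0.0004
grip_force: 4.6
```

```bash
cat >> h.py <<'E'
def stripend(f):
    # brightness profile along jig axis at strip top z, y offsets
    im=save('scene',f).astype(float)
    for y in(.012,.0,-.012):
        v=[]
        for x in np.arange(-.160,-.04,.005):
            u=proj('scene',[*jw(x,y),.033]);v.append(int(cv2.getRectSubPix(im.mean(2).astype(np.float32),(1,1),(float(u[0]),float(u[1])))[0,0]))
        print(y,v)
E
python3 -c "
from h import *
stripend('s14.png');s=robot.observe();print(s['tool_pos'],s['contact_force'],s['tool_rot'])"
```

```text
0.012 [107, 106, 107, 106, 112, 173, 192, 184, 106, 55, 53, 99, 155, 154, 154, 151, 125, 139, 157, 117, 109, 109, 108, 108]
0.0 [107, 107, 106, 110, 147, 189, 193, 183, 90, 52, 52, 96, 151, 154, 153, 152, 128, 139, 170, 116, 107, 109, 108, 107]
-0.012 [107, 107, 107, 109, 159, 186, 192, 190, 107, 53, 53, 82, 139, 139, 138, 136, 118, 136, 153, 116, 107, 108, 109, 109]
[ 0.61054275 -0.03124327 -0.00451873] [8.75487346 1.93955597 9.19581268] [-3.13949601  0.01730184 -2.98881744]
```

```bash
python3 -c "
from h import *
g=lambda f:cv2.imread('pics/'+f).mean(2).astype(np.float32)
for f in('s1.png','s12.png','s13.png','s14.png'):
  im=g(f)
  for y in(.015,-.005):
    v=[]
    for x in np.arange(-.105,-.05,.0025):
      u=proj('scene',[*jw(x,y),.033]);v.append(int(cv2.getRectSubPix(im,(1,1),(float(u[0]),float(u[1])))[0,0]))
    print(f,y,v)
a=cv2.imread('pics/s13.png').astype(int);b=cv2.imread('pics/s14.png').astype(int)
d=np.abs(a-b).sum(2)[165:210,295:350]
for r in range(0,45):print(165+r,''.join('#' if v>90 else '+' if v>40 else '.' for v in d[r]))
"
```

```text
s1.png 0.015 [75, 102, 122, 132, 130, 133, 141, 138, 142, 138, 119, 116, 136, 167, 184, 188, 189, 189, 189, 188, 188, 189]
s1.png -0.005 [74, 91, 115, 117, 103, 76, 58, 46, 44, 45, 52, 67, 113, 158, 186, 188, 188, 188, 188, 188, 188, 188]
s12.png 0.015 [72, 84, 90, 98, 116, 141, 154, 156, 154, 143, 121, 119, 139, 171, 187, 191, 190, 187, 171, 164, 172, 160]
s12.png -0.005 [80, 110, 132, 149, 151, 153, 154, 154, 152, 145, 131, 122, 139, 168, 190, 194, 194, 194, 193, 194, 195, 192]
s13.png 0.015 [72, 85, 88, 88, 91, 109, 136, 151, 151, 143, 121, 118, 140, 173, 189, 191, 189, 189, 189, 186, 182, 185]
s13.png -0.005 [74, 87, 93, 97, 117, 142, 152, 154, 152, 145, 131, 122, 139, 168, 190, 193, 194, 193, 193, 194, 195, 194]
s14.png 0.015 [98, 136, 153, 157, 156, 155, 154, 155, 154, 144, 123, 120, 138, 168, 173, 144, 119, 109, 108, 108, 108, 109]
s14.png -0.005 [97, 130, 148, 154, 154, 154, 154, 153, 152, 138, 120, 119, 143, 169, 185, 147, 122, 108, 107, 107, 108, 108]
165 .............###++......+++......++..########..........
166 ...+..........++......+++......+++...#######+..........
167 
[... 1875 characters left out ...]
.....#######+###+.....+#######+......###
199 .....................+####..####+.....+#####+.....+####
200 ........................+.....+#++.....+###......######
201 .................................+++.....+......#######
202 +...................++...........+###..........#######+
203 #++................++++++..........#.........+#####+...
204 ###+..............++++++++..................#####+.....
205 +##+..............+++++++..................###+........
206 ..+#................+++...................##+..........
207 .........................................##............
208 ..........+............................................
209 .........+#............................................
```

>>> step_arm([
  {"delta_pos":[0,0,0.05],"dr":[0,0,0],"fingers":1},
  {"delta_pos":[0,0,0.1],"dr":[0,0,0],"fingers":1},
  {"delta_pos":[0,0,0.1],"dr":[0,0,0],"fingers":1},
  {"delta_pos":[0,0,0.1],"dr":[0,0,0],"fingers":1},
  {"delta_pos":[0,0,0.1],"dr":[0,0,0],"fingers":1},
])

```text
time: 18.35
tool_pos: [0.6106, -0.0312, -0.0046]
tool_rot: [-3.139, 0.017, -2.989]
contact_force: [5.6, 2.8, 17.5]
opening: 0.0006
grip_force: 8.4
```

```bash
python3 -c "
from h import *
for i in range(3):
  save('scene','x.png');s=robot.observe();print(s['tool_pos'],s['contact_force'],s['tool_rot'],s['torque'],s['grip_force'])"
```

```text
[ 0.6106105  -0.03122237 -0.00459219] [ 6.1367585   2.25935102 17.15599369] [-3.13939014  0.01716584 -2.98865759] [ 0.43215701 -1.19524427  0.00641851] 8.358267489820719
[ 0.61064576 -0.03125257 -0.0045823 ] [ 5.75717446  1.79379582 16.24722535] [-3.13933307  0.01723242 -2.98866189] [ 0.51185466 -1.22452802 -0.02243232] 8.358374247327447
[ 0.61061888 -0.03124431 -0.00459435] [ 6.10977751  1.63367199 16.80944363] [-3.13938285  0.01719383 -2.98868785] [ 0.48304218 -1.26327058  0.00933942] 8.357896031811833
```

>>> step_arm([
  {"delta_pos":[0.3,0,0.03],"dr":[0,0,0],"fingers":1},
  {"delta_pos":[0.6,0,0.05],"dr":[0,0,0],"fingers":1},
  {"delta_pos":[0.9,0,0.05],"dr":[0,0,0],"fingers":1},
  {"delta_pos":[1.2,0,0.05],"dr":[0,0,0],"fingers":1},
  {"delta_pos":[1.5,0,0.05],"dr":[0,0,0],"fingers":1},
])

```text
time: 19.12
tool_pos: [0.5988, -0.0332, -0.0046]
tool_rot: [-3.139, 0.024, -2.989]
contact_force: [13.7, 5.7, 13.0]
opening: 0.0006
grip_force: 7.1
```

```bash
cat >> h.py <<'E'
def prof(f,x0=-.2,x1=-.05):
  im=save('scene',f).mean(2).astype(np.float32)
  for y in(.012,-.005):
    v=[]
    for x in np.arange(x0,x1,.005):
      u=proj('scene',[*jw(x,y),.033]);v.append(int(cv2.getRectSubPix(im,(1,1),(float(u[0]),float(u[1])))[0,0]))
    print(x0,y,v)
E
python3 -c "
from h import *
prof('s15.png',-.13);s=robot.observe();print(s['tool_pos'],s['contact_force'])"
```

```text
-0.13 0.012 [192, 184, 107, 55, 54, 99, 157, 149, 123, 168, 141, 108, 109, 108, 109, 109]
-0.13 -0.005 [193, 189, 101, 53, 53, 97, 150, 147, 119, 156, 140, 109, 108, 108, 109, 105]
[ 0.59808838 -0.03330667 -0.00458504] [10.56310239  3.8731339  17.49711466]
```

The strip's end edge moved from about -0.0775 to -0.09 in jig x, so it now follows the fingers. I'll continue the stroke.

>>> step_arm([
  {"delta_pos":[0.35,0,0.02],"dr":[0,0,0],"fingers":1},
  {"delta_pos":[0.7,0,0.03],"dr":[0,0,0],"fingers":1},
  {"delta_pos":[1.05,0,0.03],"dr":[0,0,0],"fingers":1},
  {"delta_pos":[1.4,0,0.03],"dr":[0,0,0],"fingers":1},
  {"delta_pos":[1.75,0,0.03],"dr":[0,0,0],"fingers":1},
])

```text
time: 19.8
tool_pos: [0.5824, -0.0358, -0.0046]
tool_rot: [-3.138, 0.025, -2.989]
contact_force: [15.3, 6.6, 15.7]
opening: 0.0003
grip_force: 8.0
```

>>> step_arm([
  {"delta_pos":[0.35,0,0.01],"dr":[0,0,0],"fingers":1},
  {"delta_pos":[0.7,0,0.01],"dr":[0,0,0],"fingers":1},
  {"delta_pos":[1.05,0,0.01],"dr":[0,0,0],"fingers":1},
  {"delta_pos":[1.4,0,0.01],"dr":[0,0,0],"fingers":1},
  {"delta_pos":[1.6,0,0.01],"dr":[0,0,0],"fingers":1},
])

```text
time: 20.42
tool_pos: [0.567, -0.0385, -0.0046]
tool_rot: [-3.137, 0.026, -2.989]
contact_force: [15.2, 7.1, 17.1]
opening: 0.0003
grip_force: 8.7
```

```bash
python3 -c "
from h import *
prof('s16.png',-.18);s=robot.observe();print(s['tool_pos'],s['contact_force'])
d=s['tool_pos'][:2]-J;print('jig x,y',d@[np.cos(A),np.sin(A)],d@[-np.sin(A),np.cos(A)])"
```

```text
-0.18 0.012 [105, 118, 179, 188, 191, 190, 191, 180, 117, 106, 107, 106, 122, 161, 114, 109, 109, 109, 109, 109, 108, 108, 109, 108, 108, 108]
-0.18 -0.005 [151, 185, 190, 192, 193, 192, 161, 112, 105, 106, 107, 106, 131, 156, 115, 108, 109, 109, 108, 87, 97, 105, 108, 107, 98, 100]
[ 0.56657342 -0.03855636 -0.00460431] [12.91653715  6.25300159 19.6724866 ]
jig x,y -0.07456195352131478 -0.001564233502243903
```

>>> step_arm([
  {"delta_pos":[0.3,0,0],"dr":[0,0,0],"fingers":1},
  {"delta_pos":[0.6,0,0],"dr":[0,0,0],"fingers":1},
  {"delta_pos":[0.9,0,0],"dr":[0,0,0],"fingers":1},
  {"delta_pos":[1.2,0,0],"dr":[0,0,0],"fingers":1},
  {"delta_pos":[1.5,0,0],"dr":[0,0,0],"fingers":1},
])

```text
time: 21.1
tool_pos: [0.5526, -0.0411, -0.0046]
tool_rot: [-3.137, 0.027, -2.989]
contact_force: [16.7, 7.2, 18.8]
opening: 0.0006
grip_force: 8.8
```

```bash
python3 -c "
from h import *
prof('s17.png',-.18);s=robot.observe();print(s['tool_pos'],s['contact_force'])
d=s['tool_pos'][:2]-J;print('jig x,y',d@[np.cos(A),np.sin(A)],d@[-np.sin(A),np.cos(A)])"
```

```text
-0.18 0.012 [176, 189, 189, 191, 182, 129, 107, 106, 105, 123, 165, 116, 108, 109, 109, 109, 108, 109, 109, 109, 108, 109, 109, 108, 109, 109]
-0.18 -0.005 [190, 191, 190, 169, 120, 106, 107, 106, 106, 129, 160, 120, 108, 109, 109, 109, 93, 97, 107, 109, 108, 103, 112, 112, 109, 110]
[ 0.55193327 -0.0412071  -0.00467053] [12.98018337  4.97680599 21.19583899]
jig x,y -0.08943580982621037 -0.00192304515272054
```

```bash
python3 -c "
from h import *
for z in(.07,.08,.09,.1): print(z,proj('scene',[.387,-.144,z]),'obs 399,188')
k=jw(-.118,-.001)
s=robot.observe();t=s['tool_pos']
rr([(t[0],t[1],.06,-2.986),(*k,.06,-2.986),(*k,.022,-2.986)])"
```

```text
0.07 [404.79618111 192.90289679] obs 399,188
0.08 [405.27346688 189.96078027] obs 399,188
0.09 [405.75536095 186.98951329] obs 399,188
0.1 [406.24192821 183.98867354] obs 399,188
[-0.07 -0.01 -2.77] [-0.3  1.5 -0.2]
[ 2.78  0.07 -2.84] [-0.3  1.5 -0.2]
[2.88 0.09 0.96] [-0.3  1.5 -0.2]
```

>>> step_arm([
  {"delta_pos":[0,0,-1.5],"dr":[0,0,0],"fingers":1},
  {"delta_pos":[0,0,-3.5],"dr":[0,0,0],"fingers":0},
  {"delta_pos":[0.9,0,-3.5],"dr":[0,0,0],"fingers":-0.5},
  {"delta_pos":[1.85,0,-3.5],"dr":[0,0,0],"fingers":-0.5},
  {"delta_pos":[1.85,0,-3.5],"dr":[0,0,0],"fingers":-0.5},
])

```text
time: 21.78
tool_pos: [0.5215, -0.0434, 0.0239]
tool_rot: [3.139, 0.001, -2.989]
contact_force: [0.1, 0.4, 0.1]
opening: 0.0359
grip_force: 0.0
```

```bash
python3 -c "
from h import *
prof('s18.png',-.18);s=robot.observe();print(s['tool_pos'],s['tool_rot'],s['contact_force'],s['opening'])
d=s['tool_pos'][:2]-J;print('jig x,y',d@[np.cos(A),np.sin(A)],d@[-np.sin(A),np.cos(A)])
k=jw(-.118,0)
rr([(*k,.024,-2.986)])"
```

```text
-0.18 0.012 [188, 123, 105, 106, 108, 107, 107, 107, 107, 108, 109, 109, 109, 109, 109, 110, 109, 109, 109, 109, 109, 108, 110, 151, 194, 195]
-0.18 -0.005 [116, 105, 106, 108, 108, 108, 107, 107, 106, 107, 109, 109, 109, 109, 110, 109, 110, 110, 110, 110, 110, 109, 110, 109, 109, 112]
[ 0.5223697  -0.04347412  0.02412327] [ 3.13967793e+00  2.02954312e-03 -2.98885454e+00] [-0.17848056  0.0952066   0.17489679] 0.03997241188314734
jig x,y -0.11899493473504909 0.000401138113908753
[-0.09 -0.05  3.71] [ 0.1  0.1 -0.2]
```

>>> step_arm([
  {"delta_pos":[0,0,0],"dr":[0,0,0],"fingers":-0.5},
  {"delta_pos":[0,0,0.5],"dr":[0,0,0],"fingers":-0.5},
  {"delta_pos":[0,0,1.5],"dr":[0,0,0],"fingers":-0.5},
  {"delta_pos":[0,0,2.7],"dr":[0,0,0],"fingers":-0.5},
  {"delta_pos":[0,0,3.7],"dr":[0,0,0],"fingers":-0.5},
])

```text
time: 22.45
tool_pos: [0.523, -0.0433, -0.0134]
tool_rot: [3.14, 0.003, -2.988]
contact_force: [-0.1, -0.4, -0.8]
opening: 0.0687
grip_force: 0.0
```

>>> step_arm([
  {"delta_pos":[0,0,0],"dr":[0,0,0],"fingers":0.2},
  {"delta_pos":[0,0,0],"dr":[0,0,0],"fingers":0.2},
  {"delta_pos":[0,0,0],"dr":[0,0,0],"fingers":0.2},
  {"delta_pos":[0,0,0],"dr":[0,0,0],"fingers":0.2},
  {"delta_pos":[0,0,0],"dr":[0,0,0],"fingers":0.2},
], newtons=15)

```text
time: 23.08
tool_pos: [0.5235, -0.0445, -0.012]
tool_rot: [-3.142, 0.004, -2.989]
contact_force: [-1.5, -5.5, -3.5]
opening: 0.0503
grip_force: 15.0
```

Gripped at 50 mm opening. I'll pull it straight out another 30 mm to clear the bridge, then regrasp nearer its centre.

>>> step_arm([
  {"delta_pos":[0.2,0,0],"dr":[0,0,0],"fingers":0.2},
  {"delta_pos":[0.9,0,0],"dr":[0,0,0],"fingers":0.2},
  {"delta_pos":[1.7,0,0],"dr":[0,0,0],"fingers":0.2},
  {"delta_pos":[2.5,0,0],"dr":[0,0,0],"fingers":0.2},
  {"delta_pos":[3.1,0,0],"dr":[0,0,0],"fingers":0.2},
], newtons=25)

```text
time: 23.7
tool_pos: [0.4957, -0.0487, -0.0112]
tool_rot: [-3.141, 0.01, -2.989]
contact_force: [5.6, -0.9, -2.0]
opening: 0.0494
grip_force: 25.0
```

```bash
python3 -c "
from h import *
im=save('scene','s19.png').mean(2).astype(np.float32);s=robot.observe();print(s['tool_pos'],s['tool_rot'],s['contact_force'],s['opening'])
d=s['tool_pos'][:2]-J;print('jig x,y',d@[np.cos(A),np.sin(A)],d@[-np.sin(A),np.cos(A)])
for z,x0,x1 in((.033,-.185,-.13),(.033,-.06,.015)):
 for y in(.015,0,-.015):
  print(x0,y,[int(cv2.getRectSubPix(im,(1,1),tuple(map(float,proj('scene',[*jw(x,y),z]))))[0,0]) for x in np.arange(x0,x1,.004)])"
```

```text
[ 0.4939987  -0.04862448 -0.01147019] [-3.14155738  0.00715495 -2.98913404] [ 0.52061537 -4.43600846 -1.97269785] 0.04936953179225405
jig x,y -0.14782092428751173 -0.000307559440359891
-0.185 0.015 [106, 107, 106, 107, 106, 107, 107, 108, 107, 103, 105, 108, 110, 109]
-0.185 0 [105, 106, 107, 107, 107, 107, 108, 109, 109, 109, 108, 104, 106, 111]
-0.185 -0.015 [106, 107, 106, 107, 107, 107, 108, 109, 110, 109, 110, 110, 108, 104]
-0.06 0.015 [194, 194, 195, 194, 194, 193, 193, 194, 193, 194, 193, 193, 182, 161, 153, 151, 133, 98, 87]
-0.06 0 [104, 124, 172, 193, 193, 170, 137, 143, 173, 191, 194, 194, 182, 160, 152, 151, 129, 96, 86]
-0.06 -0.015 [110, 99, 95, 110, 132, 164, 185, 193, 192, 193, 193, 191, 167, 128, 121, 119, 107, 93, 83]
```

The far end's edge reads about -0.010 in jig x, clear of the bridge by 18 mm, with a hole at -0.036. Regrasping closer to the middle.

>>> step_arm([
  {"delta_pos":[0,0,0.05],"dr":[0,0,0],"fingers":-0.3},
  {"delta_pos":[0,0,0.05],"dr":[0,0,0],"fingers":-0.3},
  {"delta_pos":[-1.2,0,0.05],"dr":[0,0,0],"fingers":-0.3},
  {"delta_pos":[-2.4,0,0.05],"dr":[0,0,0],"fingers":-0.3},
  {"delta_pos":[-3.4,0,0.05],"dr":[0,0,0],"fingers":-0.3},
])

```text
time: 24.38
tool_pos: [0.5276, -0.0427, -0.0127]
tool_rot: [3.14, 0.004, -2.988]
contact_force: [0.0, 0.8, 0.3]
opening: 0.0595
grip_force: 0.0
```

>>> step_arm([
  {"delta_pos":[0,0,0],"dr":[0,0,0],"fingers":0.3},
  {"delta_pos":[0,0,0],"dr":[0,0,0],"fingers":0.3},
  {"delta_pos":[0,0,0],"dr":[0,0,0],"fingers":0.3},
  {"delta_pos":[0,0,0],"dr":[0,0,0],"fingers":0.3},
  {"delta_pos":[0,0,0],"dr":[0,0,0],"fingers":0.3},
], newtons=45)

```text
time: 25.0
tool_pos: [0.5272, -0.0437, -0.0126]
tool_rot: [3.142, 0.005, -2.989]
contact_force: [4.1, -3.4, -3.6]
opening: 0.0493
grip_force: 44.9
```

```bash
python3 -c "
from h import *
s=robot.observe();print(s['time'],s['tool_pos'],s['tool_rot'],s['contact_force'],s['opening'],s['grip_force'])
d=s['tool_pos'][:2]-J;print('jig x,y',d@[np.cos(A),np.sin(A)],d@[-np.sin(A),np.cos(A)])
for i in (.004,): pass
# tray re-measure: gray profile across rim along v at several columns
im=save('scene','s20.png')
b=im.astype(int);m=((abs(b[:,:,0]-b[:,:,2])<14)&(b.mean(2)>70)&(b.mean(2)<140)).astype(np.uint8)
sub=m[150:205,355:450]
for r in range(0,55,2):print(150+r,''.join('#' if v else '.' for v in sub[r]))"
```

```text
25.0 [ 0.52716144 -0.04373788 -0.01263925] [ 3.1415733   0.00516692 -2.98853906] [ 4.08119699 -3.35614241 -3.60049851] 0.04925155313939529 44.873496294021606
jig x,y -0.11430136737535965 -0.0005992039748871375
150 ##.....#.........................................................##..#.........................
152 .............................................................#....###.#........................
154 .....#............................................................##.##........................
156 ......##.......................####...........................#....####........................
158 ........#...#...............#############..........................######......................
160 ##...............#........#####################....................####........................
162 .......................##############################...............####.......................
164 ........#.........#########################################..........#####.....................
166 ......#....##.##..###############################################....######...........
[... 1209 characters left out ...]

192 .................................................################.######....#####..............
194 ......................................................###################....###..#............
196 ............................................................#############....######............
198 ####.............................................................########.....#####.#..........
200 ##....................................................................####.....#####...........
202 .......#.......................................................................####.#..........
204 ..#####.........................................................................####...........
```

>>> step_arm([
  {"delta_pos":[0,0,-0.5],"dr":[0,0,0],"fingers":0.3},
  {"delta_pos":[0,0,-1.5],"dr":[0,0,0],"fingers":0.3},
  {"delta_pos":[0,0,-3.5],"dr":[0,0,0],"fingers":0.3},
  {"delta_pos":[0,0,-6],"dr":[0,0,0],"fingers":0.3},
  {"delta_pos":[0,0,-8.5],"dr":[0,0,0],"fingers":0.3},
], newtons=50)

```text
time: 25.68
tool_pos: [0.525, -0.0426, 0.0727]
tool_rot: [3.139, 0.002, -2.989]
contact_force: [0.3, -1.5, -1.6]
opening: 0.0493
grip_force: 49.9
```

```bash
python3 -c "
from h import *
im=save('scene','s21.png').mean(2).astype(np.float32)
s=robot.observe();t=s['tool_pos'];print(t,s['tool_rot'],s['contact_force'],s['opening'])
rr([(.452,-.311,.12,-3.07)])
# far-end height: sample strip face points relative to grip if level
R=Ro.from_euler('xyz',s['tool_rot'])
for dz in (-.012,-.004,.004,.012):
  print(dz,[int(cv2.getRectSubPix(im,(1,1),tuple(map(float,proj('scene',t+[0,0,ZB+.0087+dz*(x/.1)]+R.apply([-x,-.0,0])*[1,1,0]))))[0,0]) for x in np.arange(.03,.125,.005)])"
```

```text
[ 0.52702523 -0.04300194  0.07599973] [ 3.14112925  0.00678241 -2.98837058] [ 1.18234404 -0.47350617  0.17826568] 0.049205318772626086
[ 11.5  -25.34  -0.79] [0.  0.4 4.7]
-0.012 [110, 112, 109, 112, 111, 106, 105, 132, 179, 179, 175, 189, 192, 193, 192, 192, 193, 194, 182]
-0.004 [111, 110, 110, 109, 110, 108, 107, 117, 126, 116, 120, 131, 137, 154, 186, 192, 164, 87, 60]
0.004 [110, 110, 110, 109, 110, 109, 110, 109, 109, 109, 109, 106, 107, 142, 130, 74, 60, 62, 62]
0.012 [106, 110, 110, 110, 110, 110, 110, 110, 109, 109, 98, 72, 92, 138, 86, 62, 61, 62, 63]
```

Held at 49 mm opening with 50 N. Carrying it over to the tray.

>>> step_arm([
  {"delta_pos":[0.9,-2,-1],"dr":[0,0,0],"fingers":0.3},
  {"delta_pos":[2.5,-5.5,-1.5],"dr":[0,0,1],"fingers":0.3},
  {"delta_pos":[4.5,-10,-1.5],"dr":[0,0,2],"fingers":0.3},
  {"delta_pos":[6.6,-14.5,-1.5],"dr":[0,0,3],"fingers":0.3},
  {"delta_pos":[8.6,-19,-1.5],"dr":[0,0,4],"fingers":0.3},
])

```text
time: 26.35
tool_pos: [0.4688, -0.2447, 0.086]
tool_rot: [3.139, 0.002, -3.059]
contact_force: [0.3, -0.2, -1.7]
opening: 0.0492
grip_force: 49.9
```

>>> step_arm([
  {"delta_pos":[1.6,-3.5,0],"dr":[0,0,0.7],"fingers":0.3},
  {"delta_pos":[2.8,-6.1,0],"dr":[0,0,0.7],"fingers":0.3},
  {"delta_pos":[2.8,-6.1,1],"dr":[0,0,0.7],"fingers":0.3},
  {"delta_pos":[2.8,-6.1,2.5],"dr":[0,0,0.7],"fingers":0.3},
  {"delta_pos":[2.8,-6.1,3.5],"dr":[0,0,0.7],"fingers":0.3},
])

```text
time: 26.98
tool_pos: [0.447, -0.3053, 0.0498]
tool_rot: [3.138, 0.002, -3.069]
contact_force: [0.5, 0.6, -1.4]
opening: 0.0495
grip_force: 49.9
```

```bash
python3 -c "
from h import *
im=save('scene','s22.png')
s=robot.observe();t=s['tool_pos'];print(s['time'],t,s['tool_rot'],s['contact_force'],s['opening'],s['grip_force'])
rr([(.452,-.311,.035,-3.07),(.452,-.311,.004,-3.07)])
R=Ro.from_euler('xyz',s['tool_rot'])
p=t+[0,0,ZB+.008]
for c in((-.104,.025),(-.104,-.025),(.046,.025),(.046,-.025),(0,0)):print(c,proj('scene',p+R.apply([*c,0])))
b=im.mean(2).astype(int)
for r in range(140,205,2):print(r,''.join('#' if v>150 else '+' if v>125 else '-' if v>80 else '.' for v in b[r,350:450]))"
```

```text
27.025 [ 0.44656182 -0.30500993  0.04887602] [ 3.13680402e+00  6.77839426e-04 -3.06917647e+00] [-0.08778794  0.55616502 -3.33237921] 0.048973897364608526 49.883097410202026
[-0.5  -0.66  5.08] [0.3 0.  0. ]
[-0.49 -0.68  8.18] [0.3 0.  0. ]
(-0.104, 0.025) [387.08487648 152.71770319]
(-0.104, -0.025) [395.11750677 147.78828955]
(0.046, 0.025) [428.63113749 167.82534072]
(0.046, -0.025) [436.08760631 162.17883257]
(0, 0) [419.19374896 160.23970129]
140 ######################################+++#######+............................-----------------------
142 ##############################--------+#########+----.......................------------------------
144 ##########################------...-+############----------.................------------------------
146 #######################-------.....+############+-..-------------............-----------------------
148 #####################------......+##############+----------------------.....------------------------
150 +###################...........-+#################+--------------------.....------------------------
152 ##############
[... 2116 characters left out ...]
#################--------....................-------------------------
194 ..-----------------+################################--------...............-------------------------
196 -----+###################################################---------..........------------------------
198 #############################################################--------...............................
200 ##############################################################-------...............................
202 ##############################################################-----------...........................
204 ################################################################-......--------.....................
```

>>> step_arm([
  {"delta_pos":[-0.3,-0.3,1],"dr":[0,0,0],"fingers":0.3},
  {"delta_pos":[-0.4,-0.6,2.5],"dr":[0,0,0],"fingers":0.3},
  {"delta_pos":[-0.5,-0.6,4],"dr":[0.3,0,0],"fingers":0.3},
  {"delta_pos":[-0.5,-0.6,5.2],"dr":[0.3,0,0],"fingers":0.3},
  {"delta_pos":[-0.5,-0.6,6],"dr":[0.3,0,0],"fingers":0.3},
])

```text
time: 27.65
tool_pos: [0.4527, -0.3124, -0.0095]
tool_rot: [-3.139, 0.003, -3.071]
contact_force: [0.9, -0.7, -2.4]
opening: 0.049
grip_force: 49.9
```

>>> step_arm([
  {"delta_pos":[0,0,0.4],"dr":[0,0,0],"fingers":0.3},
  {"delta_pos":[0,0,0.8],"dr":[0,0,0],"fingers":0.3},
  {"delta_pos":[0,0,1.1],"dr":[0,0,0],"fingers":0.3},
  {"delta_pos":[0,0,1.3],"dr":[0,0,0],"fingers":0.3},
  {"delta_pos":[0,0,1.4],"dr":[0,0,0],"fingers":0.3},
])

```text
time: 28.28
tool_pos: [0.4531, -0.3127, -0.0224]
tool_rot: [-3.138, 0.004, -3.071]
contact_force: [0.3, -0.5, -0.9]
opening: 0.0493
grip_force: 49.9
```

```bash
python3 -c "
from h import *
s=robot.observe();t=s['tool_pos'];print(s['time'],t+[0,0,ZB],s['tool_rot'],s['contact_force'],s['opening'],s['grip_force'],s['torque'])"
```

```text
28.275 [ 0.4530774  -0.31267912  0.01458297] [-3.13780924  0.00357719 -3.0705118 ] [ 0.27207247 -0.53213703 -0.87372895] 0.04934447968978576 49.88368213176727 [ 0.12447281 -0.1215105   0.0199583 ]
```

>>> step_arm([
  {"delta_pos":[0,0,0.15],"dr":[0,0,0],"fingers":0.3},
  {"delta_pos":[0,0,0.3],"dr":[0,0,0],"fingers":0.3},
  {"delta_pos":[0,0,0.45],"dr":[0,0,0],"fingers":0.3},
  {"delta_pos":[0,0,0.6],"dr":[0,0,0],"fingers":0.3},
  {"delta_pos":[0,0,0.75],"dr":[0,0,0],"fingers":0.3},
])

```text
time: 28.9
tool_pos: [0.453, -0.3127, -0.0301]
tool_rot: [-3.138, 0.003, -3.07]
contact_force: [-0.4, 0.3, -1.8]
opening: 0.0491
grip_force: 49.9
```

>>> step_arm([
  {"delta_pos":[0,0,0.05],"dr":[0,0,0],"fingers":0.3},
  {"delta_pos":[0,0,0.1],"dr":[0,0,0],"fingers":0.3},
  {"delta_pos":[0,0,0.15],"dr":[0,0,0],"fingers":0.3},
  {"delta_pos":[0,0,0.2],"dr":[0,0,0],"fingers":0.3},
  {"delta_pos":[0,0,0.25],"dr":[0,0,0],"fingers":0.3},
])

```text
time: 29.52
tool_pos: [0.4531, -0.3127, -0.0325]
tool_rot: [-3.138, 0.003, -3.071]
contact_force: [0.1, -0.3, -2.3]
opening: 0.049
grip_force: 49.9
```

>>> step_arm([
  {"delta_pos":[0,0,0.05],"dr":[0,0,0],"fingers":0.3},
  {"delta_pos":[0,0,0.1],"dr":[0,0,0],"fingers":0.3},
  {"delta_pos":[0,0,0.15],"dr":[0,0,0],"fingers":0.3},
  {"delta_pos":[0,0,0.15],"dr":[0,0,0],"fingers":0.3},
  {"delta_pos":[0,0,0.15],"dr":[0,0,0],"fingers":0.3},
])

```text
time: 30.15
tool_pos: [0.4531, -0.3127, -0.0334]
tool_rot: [-3.138, 0.004, -3.07]
contact_force: [-1.6, 1.8, 4.3]
opening: 0.0494
grip_force: 50.7
```

The strip is on the tray floor, with the contact force up by about 6 N. Releasing and backing off straight up.

>>> step_arm([
  {"delta_pos":[0,0,-0.05],"dr":[0,0,0],"fingers":-0.1},
  {"delta_pos":[0,0,-0.05],"dr":[0,0,0],"fingers":-0.3},
  {"delta_pos":[0,0,-0.05],"dr":[0,0,0],"fingers":-0.4},
  {"delta_pos":[0,0,-0.1],"dr":[0,0,0],"fingers":-0.4},
  {"delta_pos":[0,0,-0.6],"dr":[0,0,0],"fingers":-0.4},
])

```text
time: 30.78
tool_pos: [0.4527, -0.3123, -0.0282]
tool_rot: [-3.139, 0.003, -3.071]
contact_force: [0.1, 0.4, 1.3]
opening: 0.0642
grip_force: 0.0
```

>>> step_arm([
  {"delta_pos":[0,0,-1.5],"dr":[0,0,0],"fingers":-0.4},
  {"delta_pos":[0,0,-4],"dr":[0,0,0],"fingers":-0.4},
  {"delta_pos":[0,0,-8],"dr":[0,0,0],"fingers":-0.4},
  {"delta_pos":[0,0,-12],"dr":[0,0,0],"fingers":-0.4},
  {"delta_pos":[0,0,-16],"dr":[0,0,0],"fingers":-0.4},
])

```text
time: 31.4
tool_pos: [0.4524, -0.312, 0.1345]
tool_rot: [-3.137, 0.004, -3.07]
contact_force: [0.6, -0.7, 0.5]
opening: 0.0644
grip_force: 0.0
```

>>> step_arm([
  {"delta_pos":[-3,6,0],"dr":[0,0,0],"fingers":-0.4},
  {"delta_pos":[-6,12,0],"dr":[0,0,0],"fingers":-0.4},
  {"delta_pos":[-9,18,0],"dr":[0,0,0],"fingers":-0.4},
  {"delta_pos":[-11,22,0],"dr":[0,0,0],"fingers":-0.4},
  {"delta_pos":[-11,22,0],"dr":[0,0,0],"fingers":-0.4},
])

```text
time: 32.02
tool_pos: [0.5475, -0.0811, 0.1327]
tool_rot: [-3.138, 0.005, -3.065]
contact_force: [-0.2, -0.3, 0.5]
opening: 0.0645
grip_force: 0.0
```

```bash
python3 -c "
from h import *
im=save('scene','s23.png')
s=robot.observe();t=s['tool_pos'];print(s['time'],t,s['contact_force'],s['opening'])
c=np.array([.453+.029,-.3127+.002])
R=Ro.from_euler('z',.071).as_matrix()[:2,:2]
print([proj('scene',[*(c+R@np.array(q)),.012]).round(1) for q in((.075,.025),(.075,-.025),(-.075,-.025),(-.075,.025))])
b=im.mean(2).astype(int)
for r in range(150,206):print(r,''.join('#' if v>160 else '+' if v>125 else '-' if v>80 else '.' for v in b[r,360:450]))"
```

```text
32.075 [ 0.54690745 -0.08317985  0.13250805] [ 0.0285931  -1.06097236  0.03962182] 0.06437253893547837
[array([384.2, 172.9]), array([392.1, 167.7]), array([431.1, 182.7]), array([423.8, 188.7])]
150 ##########...........-+########################################-...............-----------
151 ##########..........-+##########################################-----..........-----------
152 ##########.........-+###############################################+..........-----------
153 ##########-......-+##################################################.........------------
154 ##########-.....-+###################################################-.........-----------
155 ###########-----+#########++#########################################-.........-----------
156 #########################+---++######################################-.........-----------
157 ########################+--.----++###################################-.........-----------
158 ######################++-...-------++################################+.........-----------
159 #####################+--..------------++#####
[... 3715 characters left out ...]
####+--.----..---.............-----
199 ####################-------+#################################+------.-.--.--.........-----
200 ####################+-------+###################################+---....----.........-----
201 #####################--------+####################################++--..-+#+.........-----
202 ######################+--------+#####################################+--+##+..........----
203 #########################-------+##########################################+..........----
204 #########################--------+##########################################-.........----
205 #####################-------------+#########################################-.........----
```

The strip lies in the tray with corners at about (386,173), (393,168), (430,183) and (424,189). These match the corners predicted for it lying flat on the floor, near the tray's centre.

```bash
python3 -c "
from h import *
print(robot.hand_in())"
```

```text
the job is handed in; nothing more can be done
None
```

The gate is open, and the strip was drawn out and laid flat near the centre of the grey tray; I handed the job in at about 32 s of the 67 s allowed, and no verdict came back.

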